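Latch the perfume sample case

TASK

The sample case stands on its hinged side with its lid half ajar. Hook the wire loop of the draw latch under the lip of the keeper on the lid and draw it snug with only a light pull, then press the lever down past centre and lean on it against its stop for a moment with about 10 N, never as much as 25 N, so that it stays home and the lid is drawn shut. Leave the bottles and the beaker where they stand.

Things in the scene. Friction and masses are not known exactly. Their poses are not given: they have to be found in the camera images.
- case: Fixed black travelling case with aluminium edges, on its hinged side; flat top at 130 mm, 280 mm wide (its y). Origin on the table straight under the lever's pin; x axis runs from lever to keeper (yaw within 0.5 rad of world x), z up. Lever half x -85 to 35 mm, lid half x 38 to 118 mm; both tops are clear but for the latch, on the middle line y = 0.
- lever_pin (a point): Centre of the lever's pin, along the case's y axis, 154 mm above the table (24 mm above the case's top), at x = y = 0 of the case.
- lever (a joint): Angle of the draw latch's lever: near 0 it lies home, level, handle pointing to the case's -x; 1.57 upright; up to 2.1, leaning to the keeper. Friction holds it where left (about 0.7 N at its end). With the loop hooked it resists with 3 to 15 N (at 50 mm from the pin) around 0.4 to 1.0 rad, then fades; below about 0.15 rad (past dead centre) it goes home onto its stop by itself.
- handle: Flat steel handle of the lever, 24 mm wide, 4 mm thick. Origin in the middle of its free end, 66 mm from the lever's pin; its x axis points along it to the pin. Push it 12 to 66 mm from the pin, with less than 25 N. Its stop is a firm rubber pad on a screw on the case, 54 mm from the pin; the pad's height differs by up to 3 mm either way, so home is anywhere from -0.06 to 0.06 rad: feel for it.
- loop: Loop: rectangular frame of 5 mm round steel wire, two straight legs 36 mm apart (41 mm over the outside), 94 mm long. Origin at its pin, which sits on the lever 16 mm from the lever's pin, at x = -16 cos(t - 0.175), z = 154 + 16 sin(t - 0.175) mm in the case frame, t being the lever's angle: moving the loop's bar turns the lever too, as in a two-link chain. x axis along the legs to the bar.
- loop_bar (a point): Middle of the loop's cross bar (5 mm wire), at the free end. Just behind it the loop can be pinched over both legs, fingers closing along the case's y axis; it then turns between the fingers. The loop's pin has friction: it stays where left, and turns up with the lever as that is pressed down unless the keeper's lip holds the bar down. Dragging the bar along x takes about 2 to 5 N.
- keeper: Steel hook, 20 mm wide, on the lid. Origin: nominal centre of the seated bar, about 84 mm from the lever's pin and level with it at the start; x as the case's, tilted with the lid. Upright post 2.5 to 8 mm on the lever's side of it, up to the lip. The hook is set by screws: its true place is up to 2 mm either way along x, not told by this reading. With the loop held, press on it with less than 18 N.
- lip (a point): Lower edge of the keeper's lip, nominal place (same 2 mm doubt): 3.5 mm beyond the seat along x, 4 mm above it. The lip is flat, 3 mm thick, points away from the lever; open below and beyond. The bar's centre must pass down beyond it (6 mm or more beyond the seat, reachable with the lever at 1.6 to 2.1 rad), to the seat's level, then be drawn back to the lever, snug against the post.
- lid (a joint): Lid half, hinged along the case's y axis at x = 37 mm at the table. Angle open: about 0.052 at rest (8 mm ajar at the latch). A rubber seal springs it open, about 16 N per mm at the keeper; the closed latch leaves it at 0.003 to 0.041.
- amber_bottle: Loose brown glass bottle, 48 mm across, 105 mm high, origin under its middle. Bystander.
- metal_bottle: Loose bare metal bottle, 52 mm across, 125 mm high, origin under its middle. Bystander.
- beaker: Loose clear beaker, 64 mm across, 85 mm high, origin under its middle. Bystander.

How it is judged (in metres and radians):
On the way, in this order (a step that is already met when the one before it is completed fails the run):
1. The loop's bar is behind the keeper, under its lip, while the lever is still up (x of loop_bar in the frame of keeper between -0.005 and 0.0055 m and z of loop_bar in the frame of keeper between -0.015 and 0.004 m and value of joint lever above 0.7 rad), for 0.1 s.
2. The lever is home, the lid drawn shut, and the fingers press the handle against its stop with more than 7 N (value of joint lever below 0.11 rad and value of joint lid below 0.045 rad and contact force between the fingers and handle above 7 N), for 0.2 s.
At the end, for the whole second after the job is handed in: The lever lies home (below 0.11 rad), the loop's bar is seated behind the keeper (within 5.5 mm of the nominal seat along x, not above the lip's underside), and the lid is drawn to less than 0.045 rad open; the bottles and beaker stand where they stood (value of joint lever below 0.11 rad and value of joint lid below 0.045 rad and x of loop_bar in the frame of keeper between -0.005 and 0.0055 m and z of loop_bar in the frame of keeper between -0.015 and 0.004 m); the robot touches nothing.
It fails at once if The loop, while the fingers hold it, presses on the keeper with more than 18 N (contact force between the fingers and loop above 0.5 N and contact force between loop and keeper above 18 N).
It fails at once if The lever's handle is pushed with more than 25 N (contact force between any of the fingers, the arm and handle above 25 N).
It fails at once if A bottle or the beaker is shifted by more than 20 mm (distance of any of amber_bottle, metal_bottle, beaker from where it was at the start of the episode above 0.02 m).
It also fails if it takes over 72 s, if anything falls off the work surface, if the arm or the gripper's body presses on something with over 40 N, if the wrist force passes 120 N, or if a joint passes its speed limit or range.

ROBOT

A 6-joint arm with a two-finger parallel gripper is mounted at the origin on the work surface. World frame = base frame: x ahead of the robot, y to its left, z up, the work surface at z = 0. Lengths are in m, angles in degrees, forces in N, time in s.
With the tool pointing down it reaches from about 0.375 to 0.975 m from the base axis. Payload 3.8 kg.
Tool frame: the origin (TCP) lies on the centre line of the jaws, within the pads' length; the fingertips stand 8 mm ahead of it and the grasp point (between the pads) lies 11 mm behind it; x points along the fingers, z is the direction in which the jaws open and shut, and the axes are right-handed (so a half turn about x gives the same grasp; the last joint's range is limited). The gripper opens to 85 mm and grips with 20 to 120 N. Pads are 22 mm wide; open, the fingers measure 114 mm over their backs; the gripper's body (76 mm by 85 mm) begins 54 mm behind the grasp point. The pads swing forward as they close: fully open they stand 13 mm farther back than shut.
Start: joints at [-76.484, 15.12, 91.902, -0, 72.978, -2.114], TCP at [0.182, -0.65, 0.239] pointing down, gripper open.
Joint ranges: [-150.88, 150.88], [-54.13, 125.18], [17.81, 147.31], [-75.09, 255.09], [0, 152.58], [-146.25, 146.25]. Speed limits (degrees/s): [147.25, 147.25, 180, 180, 180, 180].

INTERFACE

Orientations are given as [roll, pitch, yaw] about the fixed x, y, z axes, in that order (R = Rz(yaw) Ry(pitch) Rx(roll)).
In Python, from cell import * gives the robot as it stands. The module is installed in compiled form; this text tells all that it offers. Calls block until the motion is done:
- move_to(position, orientation): joint-space move of the TCP to a pose.
- line_to(position, ori=None, feed=0.15, contact_N=None): straight line of the TCP; ori=None keeps the orientation; feed is the mean speed in m/s. With contact_N (N) it stops when the force on the tool has changed by that much, and returns True; else False.
- set_joints(angles): joint-space move.
- command_gripper(opening, grasp_force=None): finger opening in m; grasp_force is the grip in N (None keeps the last); returns when the fingers have stopped.
- pause(seconds).
- ik(position, orientation): joint angles nearest the present ones, or None.
- get_image(name): name is "scene" or "top" or "wrist"; returns the picture (420x560x3 uint8, red, green, blue); there is no depth.
- calibration(name): a dict with "mtx" (3x3 intrinsics, pixels), "xyz" and "attitude" of the camera in the world. Camera axes: x right, y down, z forward; pixel columns grow to the right and rows downward; lengths in m; the calibration is good to about 2 mm. A picture is of the moment at which its call begins: read the wrist's pose just before it. calibration takes no time and is no camera call; for the wrist camera it gives the pose at the moment of the call.
A pose or a line that the arm cannot do raises Unreachable and nothing moves.
- sign_off(): hands the job in, once; it reports no verdict.
Readings, each from a call of its own:
- current_time(): time.
- current_joints(): joint angles.
- current_qd(): joint speeds.
- current_joint_torque(): joint torques, N m.
- current_position(): TCP position.
- current_tcp_rot(): TCP orientation.
- current_wrist_force(): force on the tool from outside, world axes, zero at the start.
- current_moment(): the same for the moment, N m.
- current_gripper_width(): finger opening in m.
Only numpy, scipy, OpenCV 4.12 (cv2) and the standard library are available. Lean on these libraries where they do the work, as an engineer would, in place of code of your own. Each camera call takes 0.05 s, during which the arm holds its last target.

## Working session

There is one attempt and no reset: what is moved stays moved. The work goes in short steps, each a Python script; the robot and the scene stay as the last script left them, time stands still between calls to the robot, and variables do not carry over. Pictures are saved under pics/ and viewed, and the job is handed in when it is done.

```bash
mkdir -p pics; python3 - <<'E'
from cell import *
import cv2
print(current_time(),current_position(),current_tcp_rot(),current_gripper_width(),current_wrist_force())
for n in ["scene","top","wrist"]:
    im=get_image(n); cv2.imwrite(f"pics/{n}0.png",im[:,:,::-1]); print(n,calibration(n))
E
```

```text
0.0 [ 0.18171231 -0.64932751  0.23793419] [177.30957845  89.8693044  102.94051372] 0.0852720049937238 [ 1.05048308 -1.11881344  0.12700411]
scene {'mtx': array([[458.3778396 ,   0.        , 273.25760256],
       [  0.        , 458.3778396 , 206.32799291],
       [  0.        ,   0.        ,   1.        ]]), 'xyz': array([1.25014814, 0.14060838, 0.92861537]), 'attitude': array([-140.47452006,   -0.2375391 ,   99.85314632])}
top {'mtx': array([[385.4438446 ,   0.        , 281.43209198],
       [  0.        , 385.4438446 , 212.76889911],
       [  0.        ,   0.        ,   1.        ]]), 'xyz': array([0.44070213, 0.02701321, 0.91974839]), 'attitude': array([-1.68071390e+02,  4.24158097e-02, -8.09536811e+01])}
wrist {'mtx': array([[320.32623263,   0.        , 283.01735827],
       [  0.        , 320.32623263, 210.34902401],
       [  0.        ,   0.        ,   1.        ]]), 'xyz': array([ 0.24754734, -0.6305948 ,  0.37163976]), 'attitude': array([ 1.64365943e+02,  1.03496562e-01, -7.43390913e+01])}
```

View pics/scene0.png

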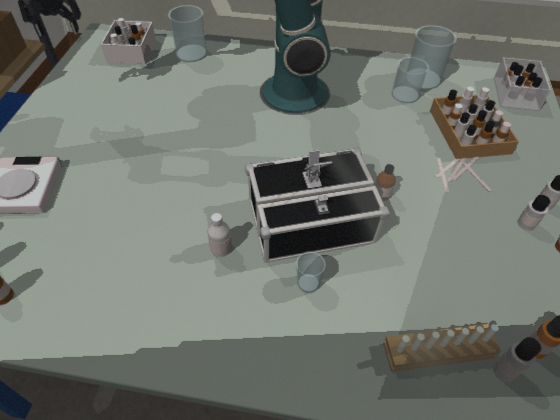

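View pics/top0.png

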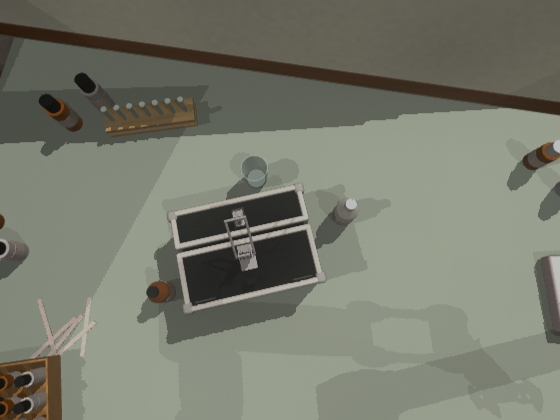

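View pics/wrist0.png

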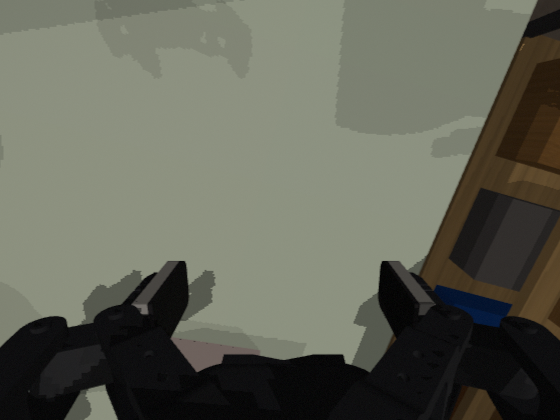

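```bash
python3 - <<'E'
import cv2
im=cv2.imread("pics/top0.png"); c=im[165:325,150:350]; cv2.imwrite("pics/top0c.png",cv2.resize(c,None,fx=4,fy=3.75,interpolation=cv2.INTER_CUBIC)[:600])
c=im[200:280,210:280]; cv2.imwrite("pics/top0d.png",cv2.resize(c,None,fx=7,fy=7,interpolation=cv2.INTER_CUBIC))
im=cv2.imread("pics/scene0.png"); c=im[140:230,270:370]; cv2.imwrite("pics/scene0c.png",cv2.resize(c,None,fx=6,fy=6,interpolation=cv2.INTER_CUBIC))
E
```

```text
(no output)
```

View pics/top0c.png

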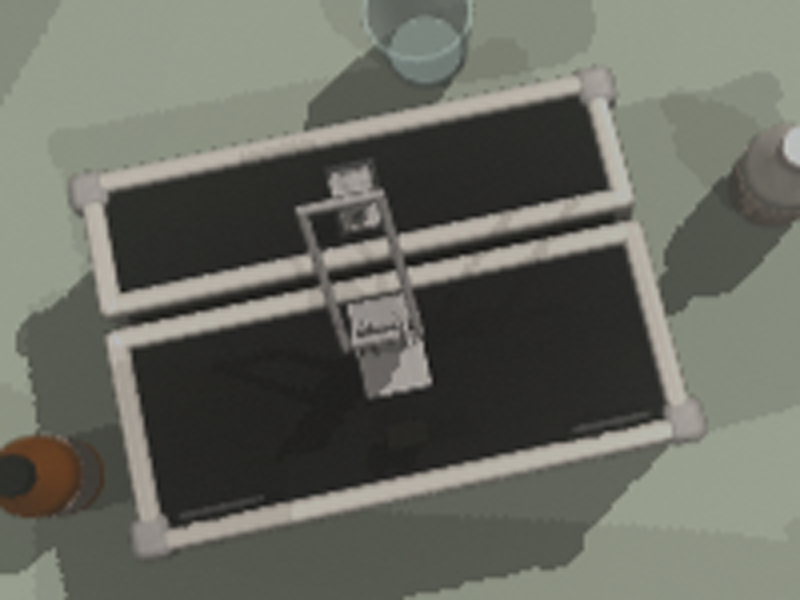

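View pics/top0d.png

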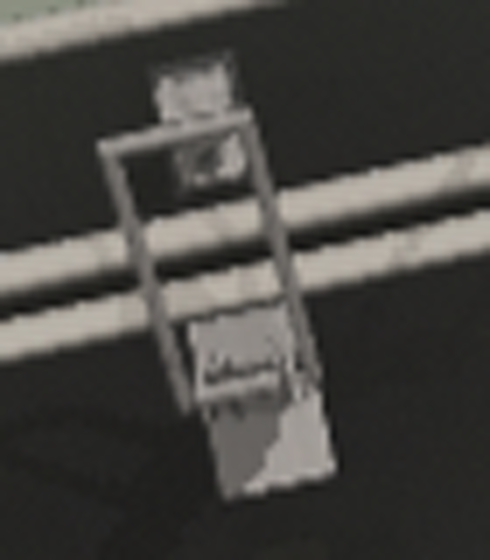

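View pics/scene0c.png

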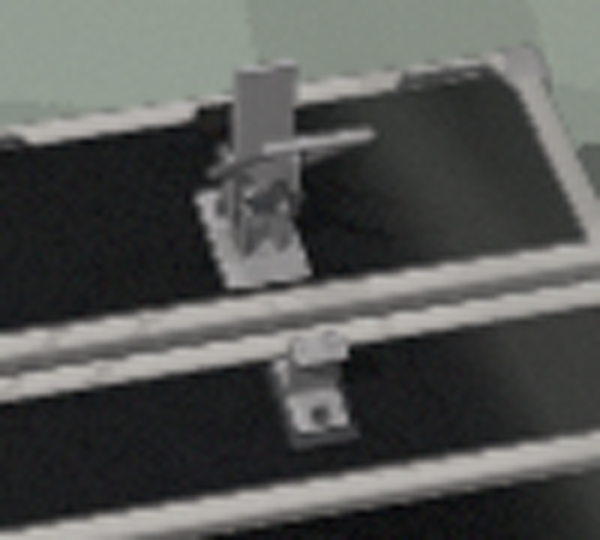

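```bash
cat > h.py <<'E'
import numpy as np, cv2
from scipy.spatial.transform import Rotation as Ro
from scipy.optimize import least_squares
def proj(cal,P):
    R=Ro.from_euler('xyz',cal['attitude'],degrees=True).as_matrix()
    p=(np.atleast_2d(P)-cal['xyz'])@R
    q=p@cal['mtx'].T
    return q[:,:2]/q[:,2:]
def c2w(c,P):
    x,y,a=c; P=np.atleast_2d(P); ca,sa=np.cos(a),np.sin(a)
    return np.c_[x+ca*P[:,0]-sa*P[:,1], y+sa*P[:,0]+ca*P[:,1], P[:,2]]
def pin(t): return np.array([-.016*np.cos(t-.175),0,.154+.016*np.sin(t-.175)])
E
cat > cams.py <<'E'
from numpy import array
E
python3 - <<'E'
from cell import *; import pickle
pickle.dump({n:calibration(n) for n in ["scene","top"]},open("cal.pkl","wb"))
E
python3 - <<'E'
from h import *; import pickle
cal=pickle.load(open("cal.pkl","rb"))
im=cv2.imread("pics/scene0.png")
c=im[150:190,290:350]; cv2.imwrite("pics/s0e.png",cv2.resize(c,None,fx=13,fy=13,interpolation=cv2.INTER_CUBIC))
c=im[145:235,240:390]; cv2.imwrite("pics/s0f.png",cv2.resize(c,None,fx=5.3,fy=5.3,interpolation=cv2.INTER_CUBIC))
E
```

```text
(no output)
```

View pics/s0e.png

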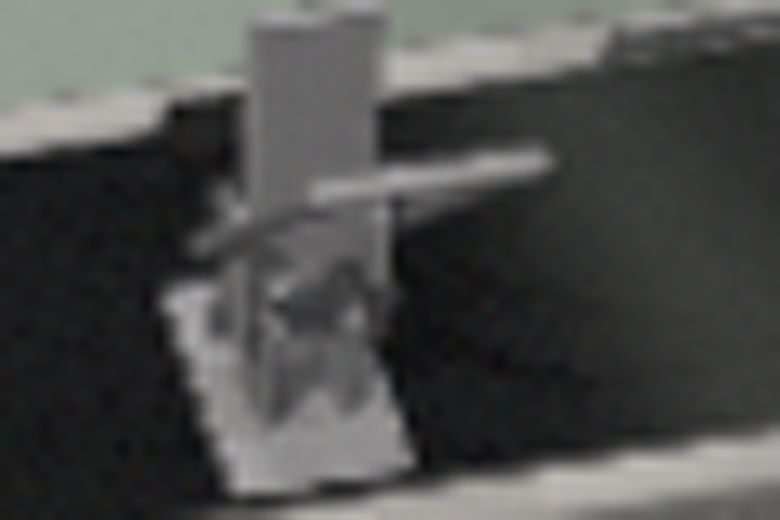

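View pics/s0f.png

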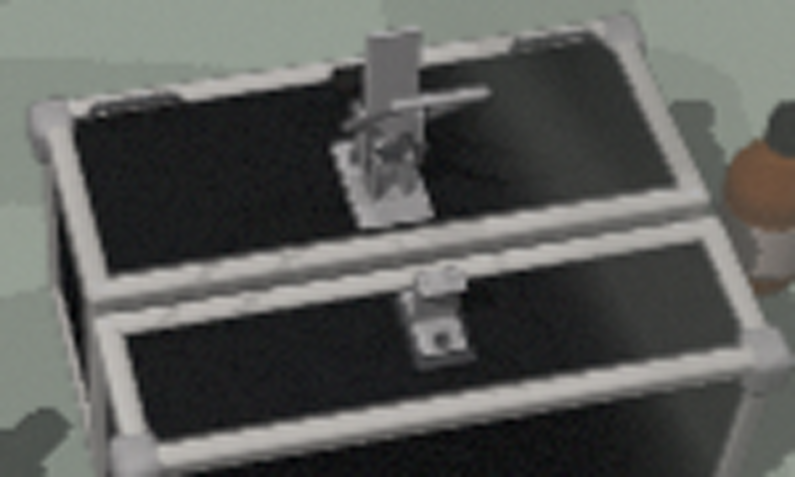

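```bash
cat > fit0.py <<'E'
from h import *; import pickle
cal=pickle.load(open("cal.pkl","rb"))
T=lambda u,v:(150+u/4,165+v/3.75)
T7=lambda u,v:(210+u/7,200+v/7)
S=lambda u,v:(240+u/5.3,145+v/5.3)
S13=lambda u,v:(290+u/13,150+v/13)
h=.140
def model(p):
    x,y,a,t,e=p
    hd=[-.066*np.cos(t),0,.154+.066*np.sin(t)]
    b=pin(t)+.094*np.array([np.cos(e),0,np.sin(e)])
    bl=b+[0,.0205,0]; br=b-[0,.0205,0]
    return [('top',[.035,h,.13],T(108,333)),('top',[.035,-h,.13],T(640,222)),
     ('scene',[.035,-h,.13],S(92,297)),('scene',[.035,h,.13],S(718,197)),
     ('top',hd,T7(240,312)),('scene',hd,S13(317,10)),
     ('top',bl,T7(97,150)),('top',br,T7(252,115)),('scene',br,S13(312,192)),('scene',bl,S13(555,155))]
def res(p):
    r=[]
    for n,P,uv in model(p): r.append(proj(cal[n],c2w(p[:3],P))[0]-uv)
    return np.concatenate(r)
s=least_squares(res,[.45,.03,.15,2.0,.7],loss='soft_l1')
print(s.x); print(res(s.x).reshape(-1,2).round(1).tolist())
p=s.x
hh=[('lp',[0,0,.154]),('seat',[.084,0,.154]),('bar',pin(p[3])+.094*np.array([np.cos(p[4]),0,np.sin(p[4])]))]
for n,P in hh: print(n,c2w(p[:3],P))
for n in ['top','scene']:
    im=cv2.imread(f"pics/{n}0.png")
    k=4; x0,y0=(150,165) if n=='top' else (230,130)
    c=cv2.resize(im[y0:y0+150,x0:x0+200],None,fx=k,fy=k,interpolation=cv2.INTER_CUBIC)
    L=[[[-.085,-h,.13],[.035,-h,.13],[.035,h,.13],[-.085,h,.13],[-.085,-h,.13]],
       [[-.066*np.cos(p[3]),s*.012,.154+.066*np.sin(p[3])] for s in (1,-1)]+[[0,-.012,.154],[0,.012,.154]],
       [pin(p[3])+[0,s*.018,0] for s in (1,)]+[hh[2][1]+[0,s*.018,0] for s in (1,-1)]+[pin(p[3])-[0,.018,0]],
       [[.084,-.01,.154],[.084,.01,.154]]]
    for l in L:
        q=(proj(cal[n],c2w(p[:3],np.array(l)))-[x0,y0]+.5)*k
        cv2.polylines(c,[q.astype(int)],False,(0,0,255),1)
    cv2.imwrite(f"pics/ov_{n}.png",c)
E
python3 fit0.py
```

```text
[0.50631529 0.10884298 0.38317502 1.60314319 0.90042064]
[[-0.1, 0.2], [-0.3, -0.3], [-0.3, -0.1], [-2.0, 0.1], [-1.6, 4.8], [1.1, 2.9], [0.2, -0.4], [0.5, -0.4], [-0.3, -0.2], [-0.2, -0.2]]
lp [[0.50631529 0.10884298 0.154     ]]
seat [[0.5842238  0.14024782 0.154     ]]
bar [[0.55837083 0.12982652 0.24349478]]
```

View pics/ov_top.png

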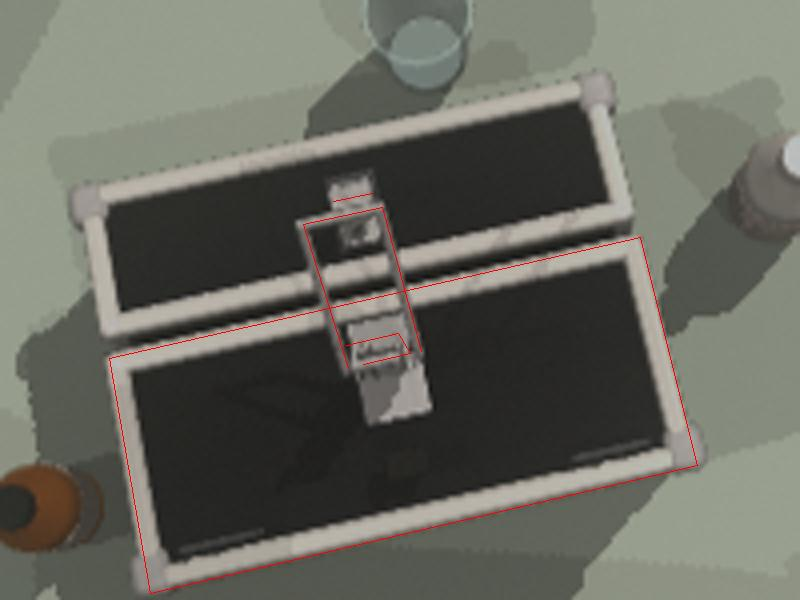

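View pics/ov_scene.png

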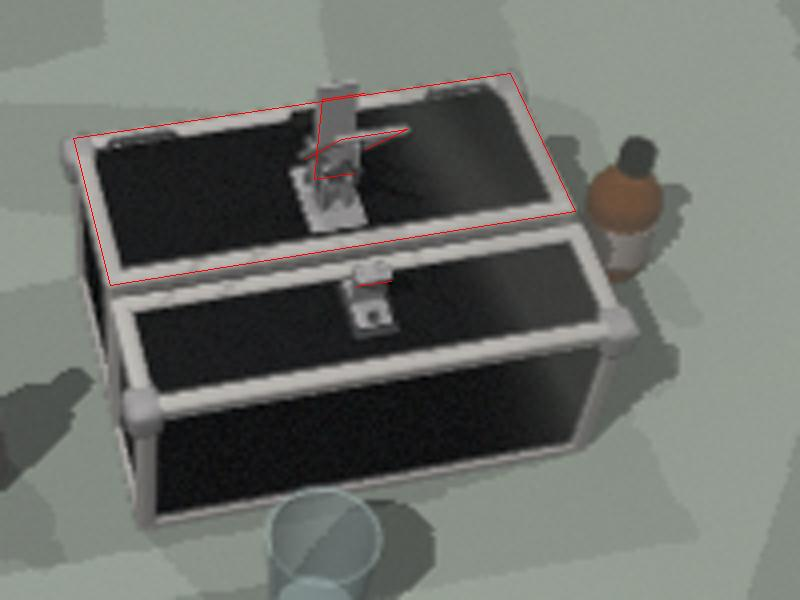

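```bash
cat > sw.py <<'E'
from h import *; import pickle
cal=pickle.load(open("cal.pkl","rb"))
c0=(.5063,.1088,.3832); tiles=[]
for n in ['top','scene']:
    im=cv2.imread(f"pics/{n}0.png"); k=8; x0,y0=(222,215) if n=='top' else (295,140)
    c0im=cv2.resize(im[y0:y0+60,x0:x0+45],None,fx=k/2,fy=k/2,interpolation=cv2.INTER_CUBIC)
    row=[c0im]
    for t in (1.4,1.6,1.8):
        c=c0im.copy()
        for d in (0,):
            l=[[-.066*np.cos(t),s*.012,.154+.066*np.sin(t)] for s in (1,-1)]+[[0,-.012,.154],[0,.012,.154]]; l.append(l[0])
            q=(proj(cal[n],c2w(c0,np.array(l)))-[x0,y0]+.5)*k/2
            cv2.polylines(c,[q.astype(int)],False,(0,0,255),1)
        l=[[0,-.012,.13],[0,.012,.13]]
        q=(proj(cal[n],c2w(c0,np.array(l)))-[x0,y0]+.5)*k/2
        cv2.polylines(c,[q.astype(int)],False,(0,255,0),1)
        row.append(c)
    tiles.append(np.hstack(row))
cv2.imwrite("pics/sw.png",np.vstack(tiles))
E
python3 sw.py
```

```text
(no output)
```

View pics/sw.png

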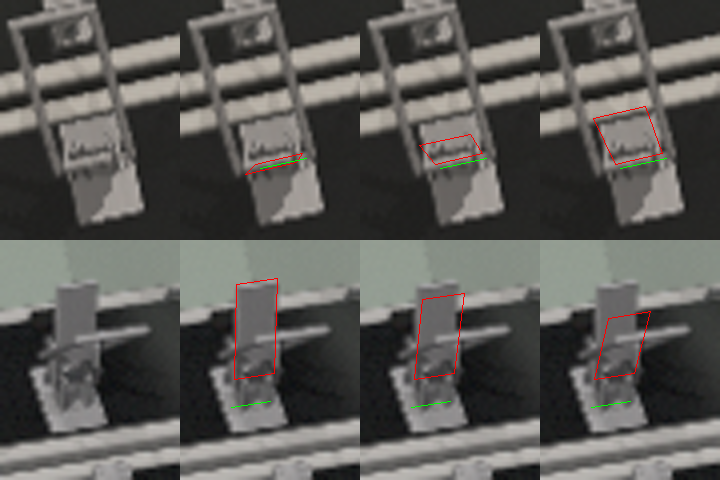

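```bash
sed -e "s/T7(240,312)/T7(238,385)/" -e "s/,0.9\]/,.9]/" fit0.py > fit1.py; python3 fit1.py; sed -n 1,3p fit1.py >/dev/null
```

```text
[0.50639326 0.10954151 0.38134965 1.44281831 0.8788532 ]
[[-0.5, 0.0], [-0.6, -0.2], [-0.0, -0.1], [-1.7, 0.3], [-0.5, -0.0], [0.1, -0.1], [0.1, 0.2], [0.4, 0.2], [-0.2, 0.2], [-0.1, 0.2]]
lp [[0.50639326 0.10954151 0.154     ]]
seat [[0.58435897 0.14080408 0.154     ]]
bar [[0.5576292  0.13008602 0.24165196]]
```

View pics/ov_scene.png

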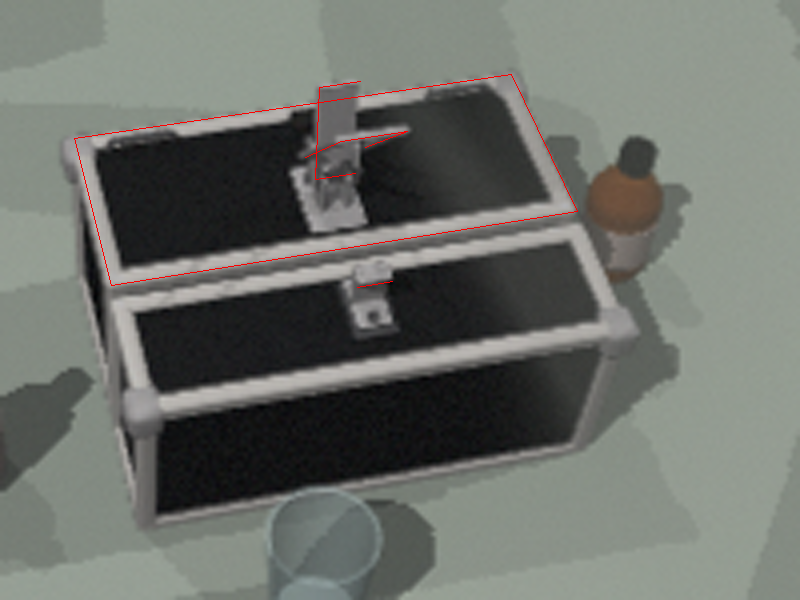

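View pics/ov_top.png

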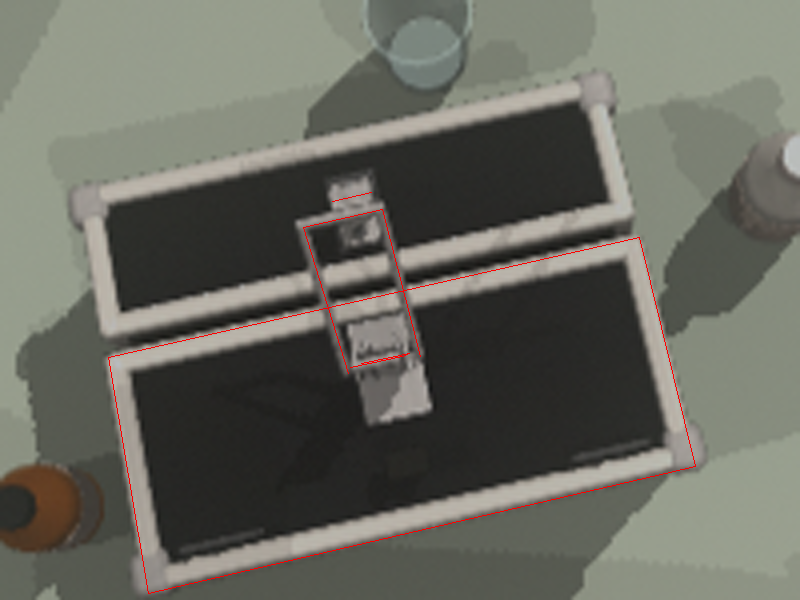

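```bash
cat >> h.py <<'E'
C=(0.50639,0.10954,0.38135)
def ori(sgn,a=None,tilt=0.):
    # tool x down (tilted about case y by tilt: fingertips towards +x case), tool z = sgn*case y
    a=C[2] if a is None else a
    ex=np.array([np.cos(a),np.sin(a),0]); ey=np.array([-np.sin(a),np.cos(a),0])
    x=-np.array([0,0,1.])*np.cos(tilt)+ex*np.sin(tilt); z=sgn*ey; y=np.cross(z,x)
    return Ro.from_matrix(np.c_[x,y,z]).as_euler('xyz',degrees=True)
def solve(bx,bz):
    """bar (case frame, m) -> lever t, loop elevation e"""
    dx,dz=bx,bz-.154; D=np.hypot(dx,dz); ph=np.arctan2(dz,dx)
    b=np.arccos((D*D+.016**2-.094**2)/(2*.016*D)); t=.175+np.pi-ph-b
    p=pin(t); e=np.arctan2(bz-p[2],bx-p[0]); return t,e
def pinch(bx,bz,d=.006):
    t,e=solve(bx,bz); p=pin(t); return p+(.094-d)*np.array([np.cos(e),0,np.sin(e)])
E
python3 - <<'E'
from cell import *; from h import *
R=Ro.from_euler('xyz',current_tcp_rot(),degrees=True).as_matrix()
c=calibration('wrist'); print("cam in tool",R.T@(c['xyz']-current_position()))
print((R.T@Ro.from_euler('xyz',c['attitude'],degrees=True).as_matrix()).round(3))
print(solve(.0552,.2417), pinch(.0552,.2417))
for s in (1,-1):
    for P in [(.0552,.2417),(.094,.154),(.084,.154)]:
        w=c2w(C,pinch(*P))[0]
        print(s,w,ori(s),ik(w,ori(s)))
    h=c2w(C,[-.05,0,.16])[0]; print(ik(h,ori(s)))
E
```

```text
cam in tool [-0.13339694  0.06847766 -0.00070915]
[[ 0.    -0.27   0.963]
 [ 0.001 -0.963 -0.27 ]
 [ 1.     0.001  0.   ]]
(np.float64(1.4455105168984352), np.float64(0.8794410775068181)) [0.05137451 0.         0.2370777 ]
1 [0.55407392 0.12866025 0.2370777 ] [-111.84974552   90.            0.        ] [  10.5639112     3.7477581   105.28083989    0.           70.97140202
 -101.28583432]
1 [0.58814902 0.14232365 0.15501757] [-111.84974552   90.            0.        ] [  11.2449542    11.39071939  105.68900375    0.           62.92027685
 -100.60479132]
1 [0.57884173 0.13859162 0.15484127] [-111.84974552   90.            0.        ] [  11.06716427   10.37075202  106.92502894    0.           62.70421904
 -100.78258124]
[   8.13819661   -3.71552178  121.25436109    0.           62.46116069
 -103.7115489 ]
-1 [0.55407392 0.12866025 0.2370777 ] [68.15025448 90.          0.        ] [ 1.05639112e+01  3.74775810e+00  1.05280840e+02 -2.54444375e-14
  7.09714020e+01  7.87141657e+01]
-1 [0.58814902 0.14232365 0.15501757] [68.15025448 90.          0.        ] [ 1.12449542e+01  1.13907194e+01  1.05689004e+02 -2.54444375e-14
  6.29202769e+01  7.93952087e+01]
-1 [0.57884173 0.13859162 0.15484127] [68.15025448 90.          0.        ] [ 1.10671643e+01  1.03707520e+01  1.06925029e+02 -2.54444375e-14
  6.27042190e+01  7.92174188e+01]
[ 8.13819661e+00 -3.71552178e+00  1.21254361e+02 -2.54444375e-14
  6.24611607e+01  7.62884511e+01]<sys>:0: UserWarning: Gimbal lock detected. Setting third angle to zero since it is not possible to uniquely determine all angles.
```

```bash
python3 - <<'E' 2>/dev/null
from cell import *; from h import *; import pickle
w=c2w(C,[.051,0,.30])[0]
move_to(w,ori(-1)); print(current_time(),current_position(),current_gripper_width(),current_wrist_force())
cal=calibration('wrist'); im=get_image('wrist'); pickle.dump(cal,open("w1.pkl","wb")); cv2.imwrite("pics/w1.png",im[:,:,::-1])
print(current_time())
E
```

```text
3.1833 [0.55393759 0.12777693 0.2998749 ] 0.08534121492754647 [-0.1139138  -0.34393875  0.95944128]
3.2333
```

View pics/w1.png

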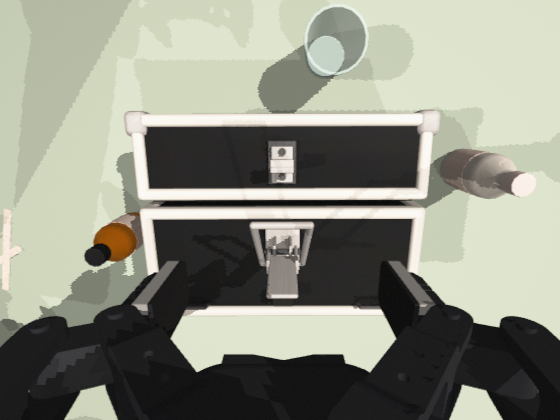

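```bash
python3 - <<'E'
import cv2
im=cv2.imread("pics/w1.png"); c=im[100:320,120:440]; cv2.imwrite("pics/w1c.png",cv2.resize(c,None,fx=2.5,fy=2.5,interpolation=cv2.INTER_CUBIC))
c=im[130:310,235:330]; cv2.imwrite("pics/w1d.png",cv2.resize(c,None,fx=3.3,fy=3.3,interpolation=cv2.INTER_CUBIC)) 
c=im[135:230,240:325]; cv2.imwrite("pics/w1e.png",cv2.resize(c,None,fx=6,fy=6,interpolation=cv2.INTER_CUBIC))
E
```

```text
(no output)
```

View pics/w1c.png

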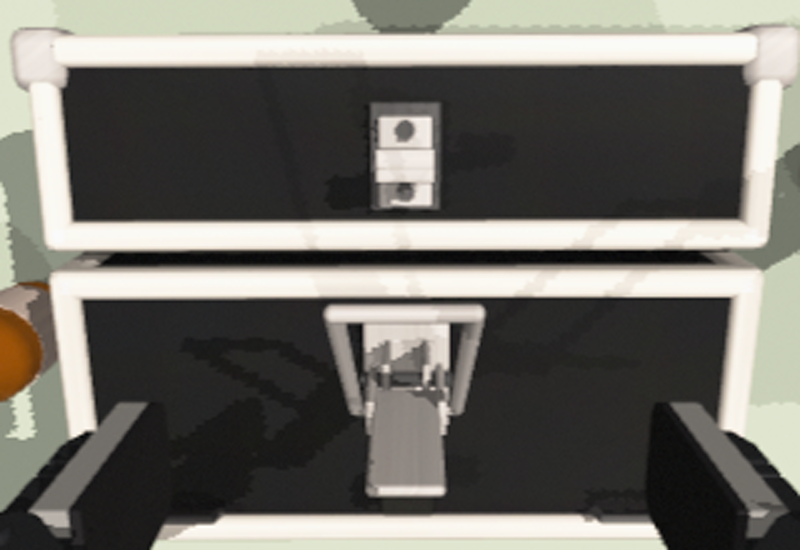

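View pics/w1d.png

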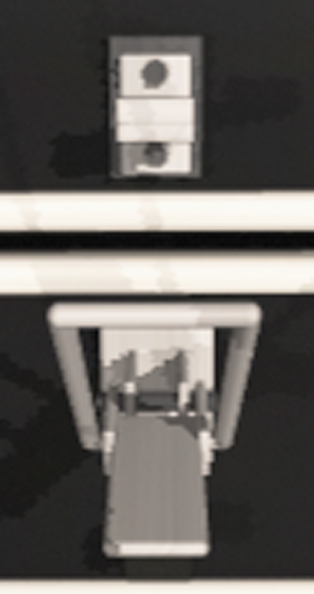

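View pics/w1e.png

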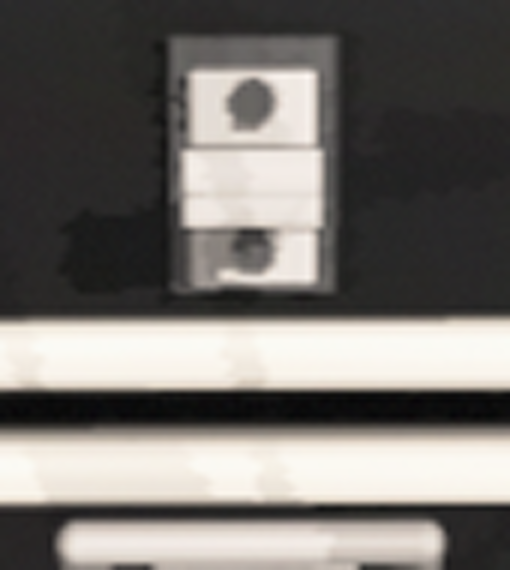

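```bash
cat > fit2.py <<'E'
from h import *; import pickle
cal=pickle.load(open("w1.pkl","rb"))
W=lambda u,v:(120+u/2.5-.3,100+v/2.5-.3)
E6=lambda u,v:(240+u/6-.4,135+v/6-.4)
D3=lambda u,v:(235+u/3.3-.35,130+v/3.3-.35)
h=.14
def model(p):
    x,y,a,t,e,kx=p
    he=lambda s:[-.066*np.cos(t),s*.012,.154+.066*np.sin(t)]
    b=pin(t)+.094*np.array([np.cos(e),0,np.sin(e)])
    return [([.035,h,.13],W(49,266)),([.035,-h,.13],W(763,265)),
      (he(1),D3(106,550)),(he(-1),D3(209,549)),
      (b+[0,.0205,0],D3(48,317)),(b-[0,.0205,0],D3(262,317)),
      ([kx+.0035,.01,.161],E6(182,148)),([kx+.0035,-.01,.161],E6(324,147)),
      ([kx-.008,.01,.161],E6(182,228)),([kx-.008,-.01,.161],E6(324,228))]
def res(p): return np.concatenate([proj(cal,c2w(p[:3],P))[0]-uv for P,uv in model(p)])
s=least_squares(res,[*C,1.44,.88,.084]); p=s.x
print(p.round(4)); print(res(p).reshape(-1,2).round(1).tolist())
print('bar',c2w(p[:3],pin(p[3])+.094*np.array([np.cos(p[4]),0,np.sin(p[4])])),'keeper',c2w(p[:3],[p[5],0,.154]))
print(c2w(C,[.084,0,.154]))
E
python3 fit2.py
```

```text
[0.5099 0.1116 0.3837 1.3953 0.9091 0.0806]
[[-0.0, 0.2], [0.2, -0.2], [-0.7, -0.1], [0.1, 0.1], [-0.4, 0.1], [0.4, -0.1], [0.1, -0.1], [0.1, -0.0], [0.3, 0.1], [0.0, 0.0]]
bar [[0.5583702  0.13118546 0.24318936]] keeper [[0.58468599 0.14180792 0.154     ]]
[[0.5843557 0.1408026 0.154    ]]
```

```bash
sed -i 's/^C=.*/C=(0.5081,0.1106,0.3828)/' h.py; cat >> h.py <<'E'
def w2c(w):
    a=C[2]; d=np.asarray(w)-[C[0],C[1],0]; return np.array([np.cos(a)*d[0]+np.sin(a)*d[1],-np.sin(a)*d[0]+np.cos(a)*d[1],d[2]])
def f2c(f):
    a=C[2]; return np.array([np.cos(a)*f[0]+np.sin(a)*f[1],-np.sin(a)*f[0]+np.cos(a)*f[1],f[2]])
E
python3 - <<'E' 2>/dev/null
from cell import *; from h import *; import pickle
b=w2c([.5580,.1307,.2424]); print("bar case",b,solve(b[0],b[2]))
P=pinch(b[0],b[2]); 
line_to(c2w(C,P)[0],feed=.08)
f0=current_wrist_force(); print(current_time(),w2c(current_position()),P,f2c(f0))
im=get_image('wrist'); cv2.imwrite("pics/w2.png",im[:,:,::-1])
E
```

```text
bar case [5.37960961e-02 6.59890497e-06 2.42400000e-01] (np.float64(1.4198291963804877), np.float64(0.8933500103087613))
4.1583 [ 5.04387588e-02 -7.78697207e-05  2.38259888e-01] [0.05003526 0.         0.23772494] [-0.71801306 -0.28583271  0.09603819]
```

View pics/w2.png

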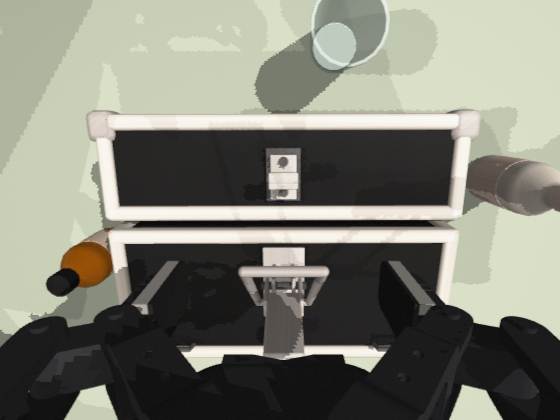

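```bash
python3 - <<'E' 2>/dev/null
from cell import *; from h import *; import pickle
f0=f2c(current_wrist_force())
command_gripper(.055,25); print(current_gripper_width(),f2c(current_wrist_force())-f0)
command_gripper(.030,25)
print(current_time(),current_gripper_width(),f2c(current_wrist_force())-f0,w2c(current_position()))
cal=calibration('wrist');pickle.dump(cal,open("w3.pkl","wb"))
im=get_image('wrist'); cv2.imwrite("pics/w3.png",cv2.resize(im[130:380,140:420,::-1],None,fx=2.4,fy=2.4))
im=get_image('scene'); cv2.imwrite("pics/s3.png",cv2.resize(im[120:240,260:400,::-1],None,fx=5,fy=5,interpolation=cv2.INTER_CUBIC))
E
```

```text
0.0553716666504747 [0.50850324 0.01704121 0.86218597]
4.9 0.039306631972242365 [ 1.11852328 -0.48510554  0.68484126] [ 5.02484540e-02 -6.85154489e-05  2.37909782e-01]
```

View pics/w3.png

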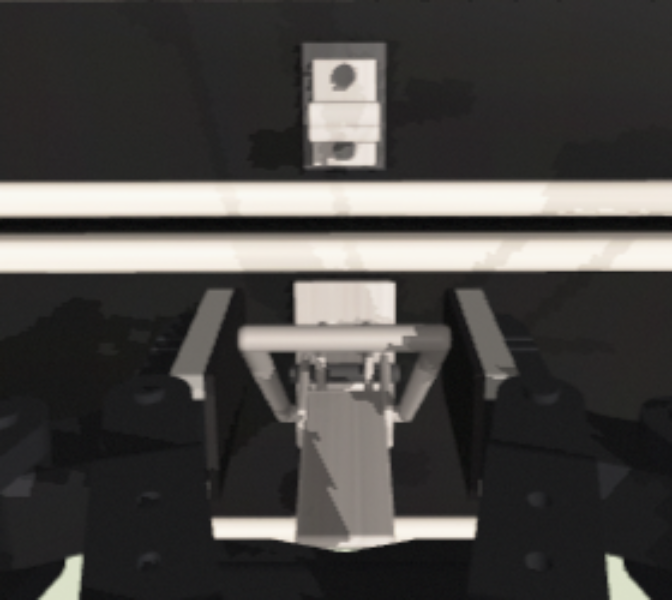

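View pics/s3.png

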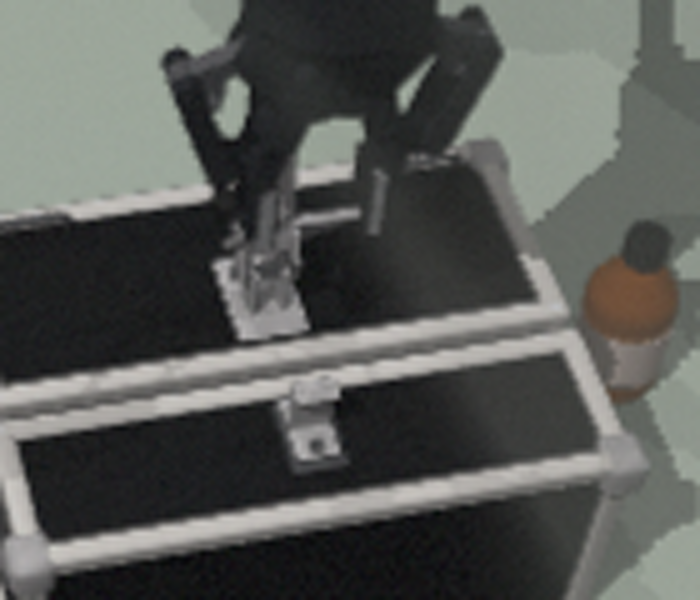

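```bash
python3 - <<'E' 2>/dev/null
from cell import *; from h import *; import pickle
for b in [(.075,.212),(.0930,.184)]:
    P=pinch(*b); line_to(c2w(C,P)[0],feed=.06)
    print(current_time(),b,solve(*b),current_gripper_width(),f2c(current_wrist_force()),w2c(current_position()),P)
cal=calibration('wrist');pickle.dump(cal,open("w4.pkl","wb"))
im=get_image('wrist'); cv2.imwrite("pics/w4f.png",im[:,:,::-1]);cv2.imwrite("pics/w4.png",cv2.resize(im[160:380,160:400,::-1],None,fx=2.7,fy=2.7))
im=get_image('scene'); cv2.imwrite("pics/s4.png",cv2.resize(im[120:240,260:400,::-1],None,fx=5,fy=5,interpolation=cv2.INTER_CUBIC))
E
```

```text
5.725 (0.075, 0.212) (np.float64(1.2227486684531348), np.float64(0.48879894197892926)) 0.03892218419616513 [ 1.62355146 -0.06957012  2.96806062] [ 6.95583768e-02 -3.67052343e-05  2.09070858e-01] [0.06970262 0.         0.20918261]
6.4 (0.093, 0.184) (np.float64(1.748822001524419), np.float64(0.14949314459684981)) 0.039214679468280625 [-4.20886144 -1.18662864 -0.61265831] [8.56133285e-02 3.46863640e-05 1.81781110e-01] [0.08706692 0.         0.18310638]
```

View pics/w4.png

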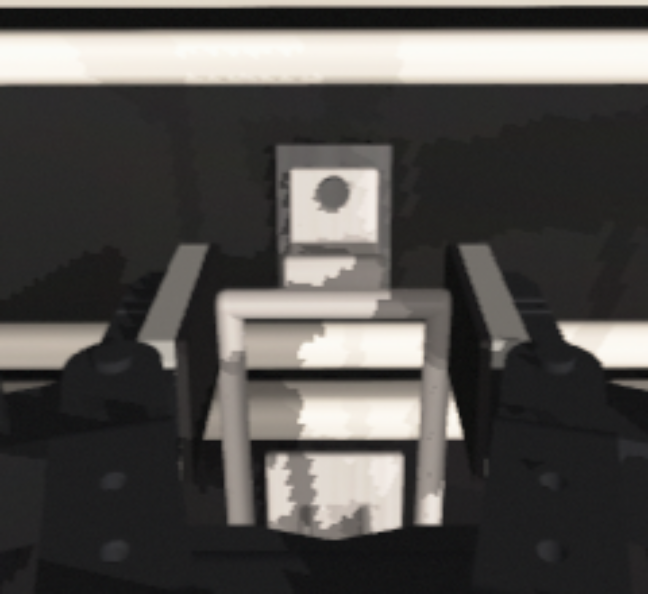

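View pics/s4.png

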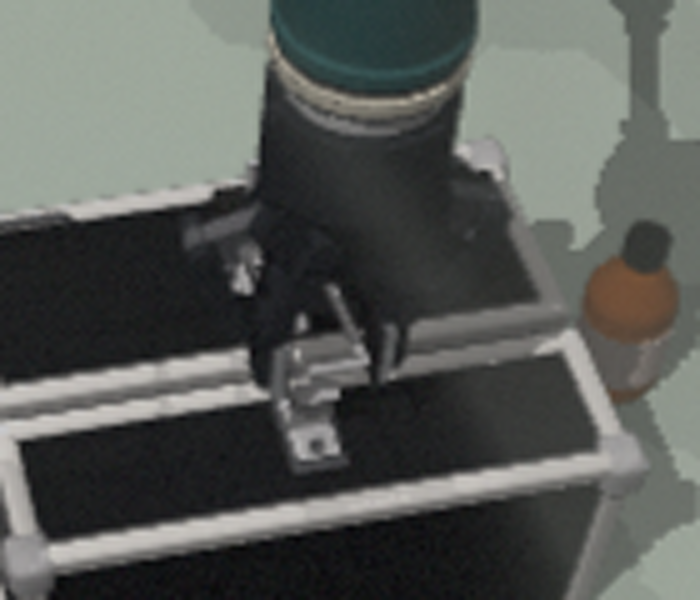

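```bash
cat > fit4.py <<'E'
from h import *; import pickle
cal=pickle.load(open("w4.pkl","rb"))
W=lambda u,v:(160+u/2.7-.3,160+v/2.7-.3)
obs=[([0,.0205,0],W(215,305)),([0,-.0205,0],W(451,305))]
def res(p): return np.concatenate([proj(cal,c2w(C,np.array([p[0],p[1],p[2]])+o))[0]-uv for o,uv in obs])
s=least_squares(res,[.09,0,.18]); print(s.x,s.cost,solve(s.x[0],s.x[2]))
# lip edge outer
L=[([0,.01,0],W(277,250)),([0,-.01,0],W(387,247))]
def res2(p): return np.concatenate([proj(cal,c2w(C,np.array([p[0],p[1],.161])+o))[0]-uv for o,uv in L])
s=least_squares(res2,[.09,0]); print(s.x,s.cost)
for x in (.080,.0823,.084): print(x,proj(cal,c2w(C,[[x+.0035,.01,.161],[x+.0035,-.01,.161]]))*2.7-160*2.7)
E
python3 fit4.py
python3 - <<'E'
import cv2
im=cv2.imread("pics/w4f.png")
cv2.imwrite("pics/w4z.png",cv2.resize(im[205:295,235:330],None,fx=6.5,fy=6.5,interpolation=cv2.INTER_CUBIC))
E
```

```text
[0.08550522 0.00067526 0.17837695] 0.0005243969871000562 (np.float64(1.2286818406351714), np.float64(0.11160342140323977))
[0.08864975 0.00086914] 1.4771907070178403
0.08 [[284.07619021 272.29832812]
 [387.33517254 272.2421142 ]]
0.0823 [[283.88595431 261.34764124]
 [387.53415946 261.29048923]]
0.084 [[283.74442087 253.20044911]
 [387.68220364 253.14259563]]
```

View pics/w4z.png

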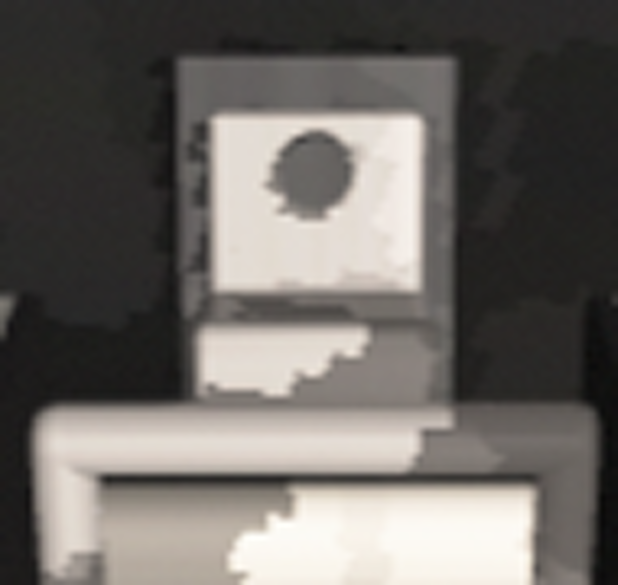

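```bash
python3 - <<'E'
import cv2,numpy as np
im=cv2.imread("pics/w2.png").mean(2); print('w2'); 
for r in (269,271,273): print(r,im[r,234:246].astype(int),im[r,322:334].astype(int))
for c in (260,300): print(im[262:282,c].astype(int))
im=cv2.imread("pics/w4f.png").mean(2); print('w4')
for r in (270,272,274): print(r,im[r,234:246].astype(int),im[r,320:334].astype(int))
for c in (250,285): print(im[262:282,c].astype(int))
im=cv2.imread("pics/w1.png").mean(2); print('w1')
for r in (224,225,226): print(r,im[r,244:256].astype(int),im[r,308:320].astype(int))
E
```

```text
w2
269 [ 24  25  25  26  67 111 139 163 178 183 184 183] [186 186 189 194 193 184 136  49  30  31  31  31]
271 [ 25  26  25  40  91 135 162 184 201 209 207 208] [213 213 221 225 216 205 173 104  31  31  33  31]
273 [ 27  25  25  38  89 136 166 187 200 205 203 203] [205 205 210 215 212 203 151  48  32  30  28  30]
[ 18  18  26  44  95 144 166 184 198 210 212 204 194 181 155  61  26  24
  25  25]
[212 212 213 202 122 146 166 184 199 212 213 204 196 181 158 126 131 130
 131 132]
w4
270 [ 26  28  27  27  25  42 105 153 176 189 191 190] [ 99  99  98  99 100  98  78  39  15  15  16  17  18  22]
272 [ 26  27  28  25  27  59 129 177 200 214 216 214] [111 110 110 110 108 103  82  40  17  16  16  15  17  20]
274 [ 28  27  29  26  28  58 129 177 199 212 216 214] [103 105 105 105 104 102  82  40  15  16  15  13  15  16]
[ 28  27  27  27  43 100 155 176 190 202 215 218 214 207 192 160  86 110
 130 140]
[131 129 129 127 124 124 157 177 191 202 218 219 215 207 190 158  60 112
 187 216]
w1
224 [ 39  38  38  38  36  88 155 200 221 226 226 226] [212 212 217 220 212 165  77  40  40  41  37  36]
225 [ 37  38  38  39  38 105 171 211 230 234 235 234] [222 221 223 225 219 172  82  39  40  39  37  35]
226 [ 38  38  38  39  39 101 169 212 228 230 228 228] [206 207 212 218 211 162  73  39  40  39  36  34]
```

```bash
python3 - <<'E' 2>/dev/null
from cell import *; from h import *; import pickle
print(current_time(),w2c(current_position()),f2c(current_wrist_force()))
cal=pickle.load(open("cal.pkl","rb"))
tiles=[]
for n,(x0,y0,w,h) in {'scene':(300,165,55,50),'top':(215,195,55,50)}.items():
    im=get_image(n); cv2.imwrite(f"pics/{n}5.png",im[:,:,::-1])
    im=im[:,:,::-1]
    c=cv2.resize(im[y0:y0+h,x0:x0+w],None,fx=7,fy=7,interpolation=cv2.INTER_CUBIC); d=c.copy()
    for (bx,bz),col in {(.0855,.1784):(0,0,255),(.0915,.183):(0,255,0)}.items():
        q=(proj(cal[n],c2w(C,[[bx,.0205,bz],[bx,-.0205,bz]]))-[x0,y0]+.5)*7
        cv2.polylines(d,[q.astype(int)],False,col,1)
    tiles.append(np.hstack([c,d]))
cv2.imwrite("pics/cmp5.png",np.vstack(tiles))
E
```

```text
6.5 [8.59144298e-02 3.99227326e-05 1.82435638e-01] [-4.7538571  -0.43387633 -0.63644941]
```

View pics/cmp5.png

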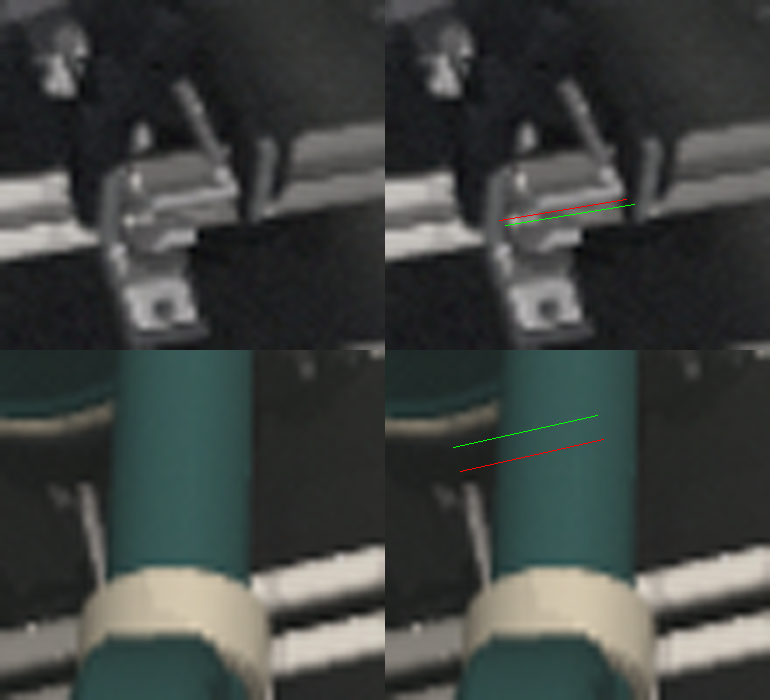

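```bash
python3 - <<'E'
from h import *; import pickle
cal=pickle.load(open("cal.pkl","rb")); cw=pickle.load(open("w4.pkl","rb"))
obs=[(cal['top'],(226.6,214.3)),(cal['scene'],(333.1,191.3))]
def res(p): return np.concatenate([proj(c,c2w(C,p))[0]-uv for c,uv in obs])
s=least_squares(res,[.085,.0205,.18]); print(s.x,s.fun)
obs+=[(cw,(239.85,273))]
s=least_squares(res,[.085,.0205,.18]); print(s.x,s.fun, solve(s.x[0],s.x[2]))
E
```

```text
[0.08020345 0.01936198 0.17845266] [-0.23344788 -0.01105268 -0.2593951   0.01791064]
[0.08258859 0.02149339 0.17358636] [-1.17952904 -0.42763804  0.7599964   2.13997868  0.35020314  0.59818442] (np.float64(0.9819177574929561), np.float64(0.08554922247680288))
```

```bash
cat > snap.py <<'E'
from cell import *; from h import *; import pickle
def snap(k):
    cal=calibration('wrist'); im=get_image('wrist'); pickle.dump(cal,open(f"w{k}.pkl","wb")); im=im[:,:,::-1]
    cv2.imwrite(f"pics/w{k}f.png",im); 
    a=cv2.resize(im[195:300,220:350],None,fx=5,fy=5,interpolation=cv2.INTER_CUBIC)
    cv2.imwrite(f"pics/w{k}z.png",a)
    return cal,im
def st(): print(round(current_time(),2),round(current_gripper_width(),4),'F',f2c(current_wrist_force()).round(2),'P',w2c(current_position()).round(4))
E
python3 - <<'E' 2>/dev/null
from snap import *
st()
line_to(c2w(C,[.096,0,.190])[0],feed=.04); st(); pause(.2); st(); snap(6)
for n,(x0,y0) in {'scene':(300,165),'top':(215,185)}.items():
    im=get_image(n)[:,:,::-1]; cv2.imwrite(f"pics/{n}6f.png",im); cv2.imwrite(f"pics/{n}6.png",cv2.resize(im[y0:y0+60,x0:x0+60],None,fx=7,fy=7,interpolation=cv2.INTER_CUBIC))
E
```

```text
6.6 0.0391 F [-4.11 -2.28 -0.26] P [8.630e-02 1.000e-04 1.828e-01]
7.03 0.0392 F [-7.61 -1.92 -2.66] P [9.420e-02 1.000e-04 1.889e-01]
7.23 0.0394 F [-6.46 -2.32 -3.19] P [9.420e-02 1.000e-04 1.889e-01]
```

View pics/w6z.png

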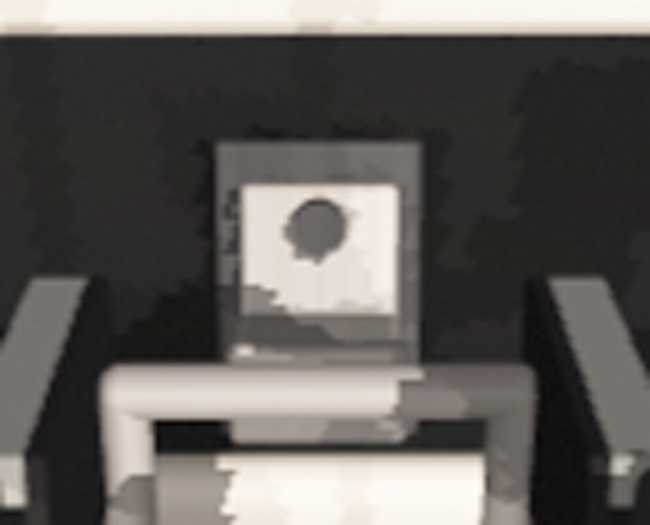

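View pics/scene6.png

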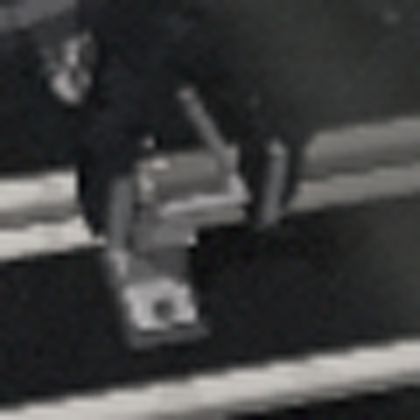

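View pics/top6.png

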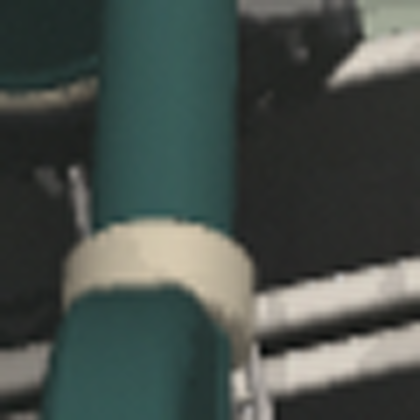

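```bash
cat > tri.py <<'E'
from h import *; import pickle
cal=pickle.load(open("cal.pkl","rb"))
def tri(top,scene,k,wl,wr,vc):
    cw=pickle.load(open(f"w{k}.pkl","rb"))
    obs=[([0,.0205,0],cal['top'],top,1),([0,.0205,0],cal['scene'],scene,1),([0,.0205,0],cw,(wl,vc),1),([0,-.0205,0],cw,(wr,vc),1)]
    def go(o):
        def res(p): return np.concatenate([w*(proj(c,c2w(C,p+np.array(d)))[0]-uv) for d,c,uv,w in o])
        s=least_squares(res,[.085,0,.18]); return s.x.round(4),s.fun.round(1)
    print('ts',go(obs[:2])); print('w',go(obs[2:])); print('all',go(obs))
E
python3 -c "
from tri import *
tri((225.2,208.7),(334.5,192.1),6,240.0,327.4,273.2)"
```

```text
ts (array([ 0.0898, -0.0016,  0.1866]), array([-0.2, -0. , -0.2,  0. ]))
w (array([0.0939, 0.0004, 0.1856]), array([ 0.,  0., -0., -0.]))
all (array([0.0928, 0.0003, 0.1838]), array([-1.2, -0.9,  0.9,  1.8,  0.8,  0.3, -0.4,  0.3]))
```

```bash
python3 - <<'E' 2>/dev/null
from snap import *
for z in (.176,.166):
    r=line_to(c2w(C,[.0962,0,z])[0],feed=.04,contact_N=9); print(r); st()
    if r: break
snap(7)
for n,(x0,y0) in {'scene':(300,165),'top':(215,185)}.items():
    im=get_image(n)[:,:,::-1]; cv2.imwrite(f"pics/{n}7f.png",im); cv2.imwrite(f"pics/{n}7.png",cv2.resize(im[y0:y0+60,x0:x0+60],None,fx=7,fy=7,interpolation=cv2.INTER_CUBIC))
E
```

```text
False
7.88 0.0392 F [-2.59 -0.03 -0.24] P [0.0967 0.     0.1766]
False
8.28 0.0389 F [ 2.92 -1.21  1.37] P [ 0.0978 -0.      0.1665]
```

View pics/w7z.png

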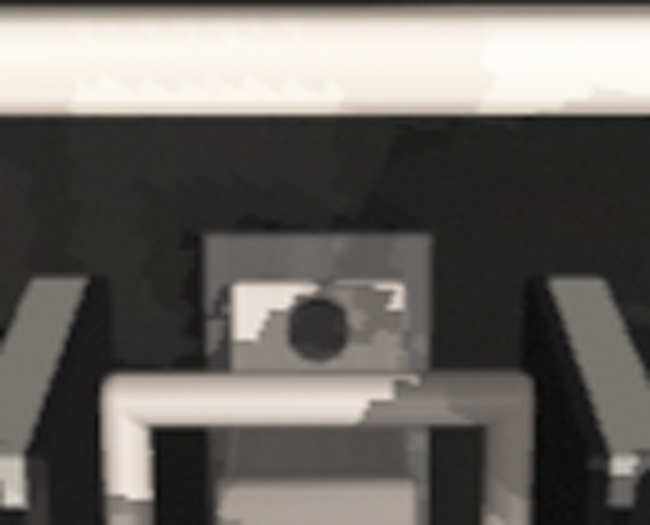

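View pics/scene7.png

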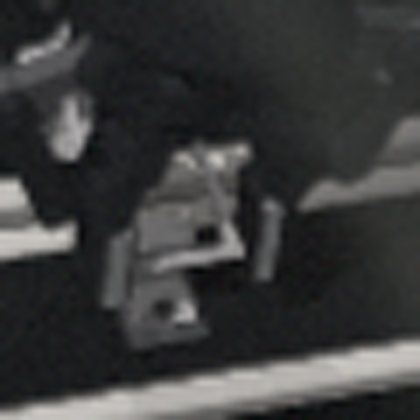

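```bash
python3 - <<'E' 2>/dev/null
from snap import *
for x,z in ((.0945,.160),(.0945,.1535)):
    r=line_to(c2w(C,[x,0,z])[0],feed=.04,contact_N=9); print(r); st()
    if r: break
pause(.15); st()
snap(8)
for n,(x0,y0) in {'scene':(300,165),'top':(215,185)}.items():
    im=get_image(n)[:,:,::-1]; cv2.imwrite(f"pics/{n}8f.png",im); cv2.imwrite(f"pics/{n}8.png",cv2.resize(im[y0:y0+60,x0:x0+60],None,fx=7,fy=7,interpolation=cv2.INTER_CUBIC))
E
```

```text
False
8.74 0.0392 F [ 4.7  -0.11  1.99] P [9.520e-02 1.000e-04 1.602e-01]
False
9.05 0.039 F [ 3.79 -0.48  0.98] P [ 9.430e-02 -1.000e-04  1.529e-01]
9.2 0.0392 F [ 3.29 -0.2   0.83] P [ 9.430e-02 -1.000e-04  1.533e-01]
```

View pics/w8z.png

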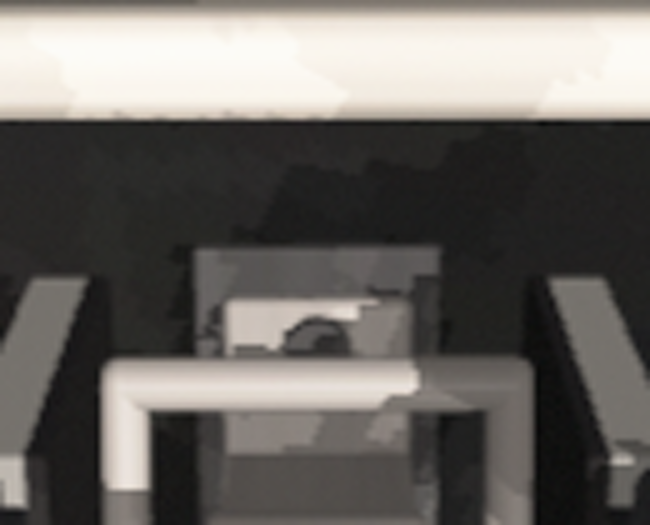

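View pics/scene8.png

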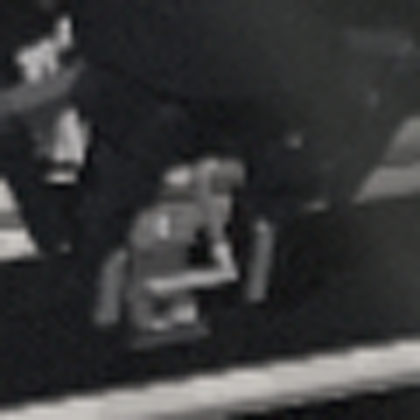

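```bash
python3 - <<'E' 2>/dev/null
from snap import *
st()
for x in (.091,.088,.085,.082,.079,.076):
    r=line_to(c2w(C,[x,0,.1540])[0],feed=.02,contact_N=5); print(x,r); st()
    if r: break
snap(9)
for n,(x0,y0) in {'scene':(300,165),'top':(215,185)}.items():
    im=get_image(n)[:,:,::-1]; cv2.imwrite(f"pics/{n}9f.png",im); cv2.imwrite(f"pics/{n}9.png",cv2.resize(im[y0:y0+60,x0:x0+60],None,fx=7,fy=7,interpolation=cv2.INTER_CUBIC))
E
```

```text
9.35 0.0389 F [ 3.28 -0.54  0.16] P [ 9.430e-02 -1.000e-04  1.534e-01]
0.091 True
9.56 0.039 F [-0.11 -0.42  1.23] P [ 9.330e-02 -1.000e-04  1.541e-01]
```

View pics/w9z.png

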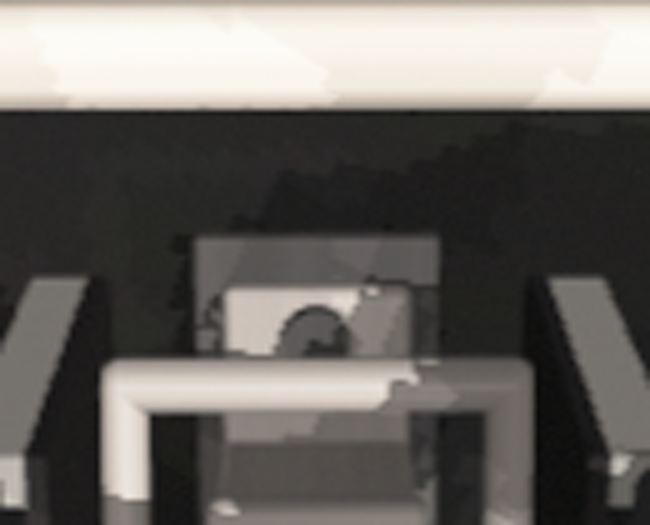

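View pics/scene9.png

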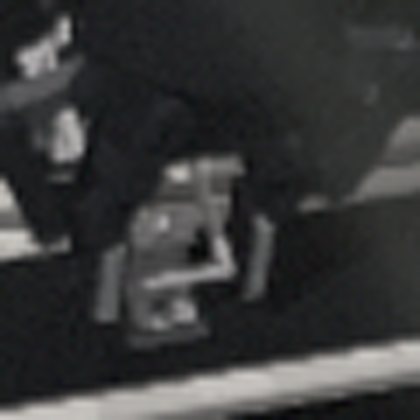

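```bash
python3 - <<'E' 2>/dev/null
from snap import *
st()
x=.0925
while x>.074:
    line_to(c2w(C,[x,0,.1540])[0],feed=.02); pause(.05)
    F=[f2c(current_wrist_force())]
    for _ in range(2):
        pause(.02); F.append(f2c(current_wrist_force()))
    F=np.mean(F,0); p=w2c(current_position()); print(round(x,4),F.round(1),p.round(4),round(current_time(),2))
    if F[0]>7.5 or F[2]<-8: break
    x-=.001
snap(10)
for n,(x0,y0) in {'scene':(300,165),'top':(215,185)}.items():
    im=get_image(n)[:,:,::-1]; cv2.imwrite(f"pics/{n}10f.png",im); cv2.imwrite(f"pics/{n}10.png",cv2.resize(im[y0:y0+60,x0:x0+60],None,fx=7,fy=7,interpolation=cv2.INTER_CUBIC))
E
```

```text
9.71 0.0391 F [-0.63  0.35  1.61] P [ 9.330e-02 -1.000e-04  1.535e-01]
0.0925 [ 3.4 -0.9  0.7] [ 9.310e-02 -1.000e-04  1.542e-01] 10.05
0.0915 [ 5.  -0.6  1. ] [ 9.220e-02 -1.000e-04  1.543e-01] 10.38
0.0905 [ 4.3 -0.8  0.6] [ 9.05e-02 -1.00e-04  1.54e-01] 10.72
0.0895 [ 3.8 -0.5  0.9] [ 8.930e-02 -1.000e-04  1.539e-01] 11.05
0.0885 [ 3.7 -1.2  1. ] [ 0.0883 -0.      0.1539] 11.38
0.0875 [ 3.5 -1.6  0.5] [ 0.0873 -0.      0.1539] 11.72
0.0865 [ 3.4 -1.2  1.1] [ 0.0863 -0.      0.1539] 12.05
0.0855 [ 3.4 -1.3  0.8] [ 0.0853 -0.      0.1539] 12.38
0.0845 [ 3.4 -1.6  1. ] [0.0843 0.     0.1539] 12.72
0.0835 [ 3.4 -1.1  1. ] [0.0833 0.     0.1539] 13.05
0.0825 [ 3.7 -1.8 -0. ] [0.0823 0.     0.1539] 13.38
0.0815 [ 3.2 -1.8  0.1] [ 0.0813 -0.      0.1539] 13.72
0.0805 [ 3.1 -1.1  0.5] [ 0.0804 -0.      0.1539] 14.05
0.0795 [ 4.7 -1.2  0.5] [ 0.0797 -0.      0.1541] 14.38
0.0785 [ 7.  -1.5 -0.4] [ 0.0794 -0.      0.1543] 14.72
0.0775 [ 8.6 -0.9 -1.9] [ 0.0792 -0.      0.1544] 15.05
```

View pics/w10z.png

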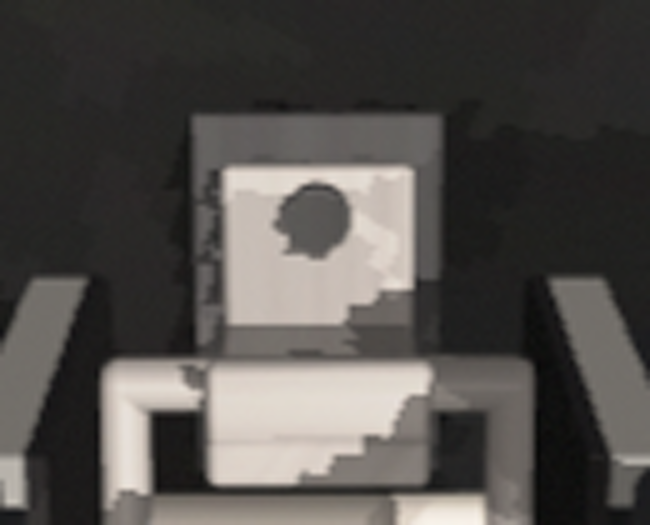

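View pics/scene10.png

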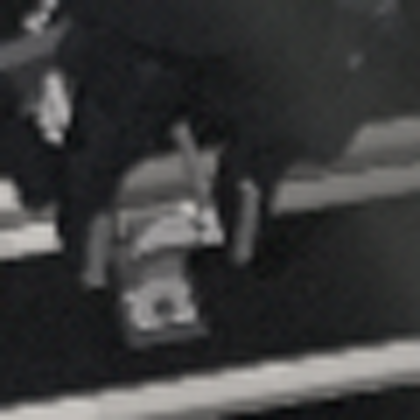

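```bash
python3 - <<'E' 2>/dev/null
from snap import *
line_to(c2w(C,[.0787,0,.1535])[0],feed=.02); pause(.15); st()
command_gripper(.080); st()
line_to(c2w(C,[.079,0,.25])[0],feed=.12); st()
line_to(c2w(C,[.030,0,.30])[0],feed=.15); st()
cal,im=snap(11)
for n,(x0,y0) in {'scene':(270,140),'top':(215,185)}.items():
    im=get_image(n)[:,:,::-1]; cv2.imwrite(f"pics/{n}11f.png",im); cv2.imwrite(f"pics/{n}11.png",cv2.resize(im[y0:y0+90,x0:x0+90],None,fx=6,fy=6,interpolation=cv2.INTER_CUBIC))
E
```

```text
15.6 0.0394 F [ 4.85 -0.21  1.33] P [ 0.0793 -0.      0.1539]
16.08 0.0803 F [-0.82 -0.02 -0.25] P [7.810e-02 1.000e-04 1.531e-01]
17.04 0.0802 F [ 0.49  1.13 -0.52] P [7.84e-02 1.00e-04 2.49e-01]
17.66 0.08 F [-0.5  -0.17 -0.11] P [0.03   0.     0.2995]
```

View pics/w11f.png

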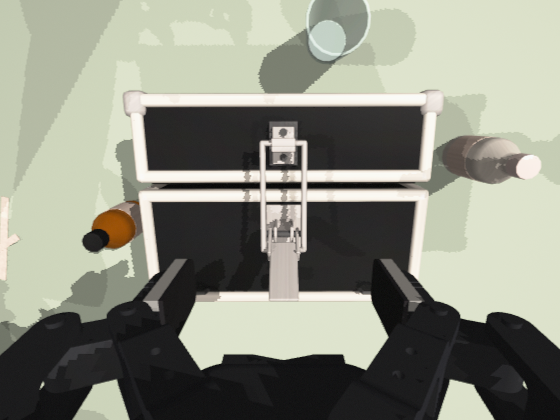

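View pics/scene11.png

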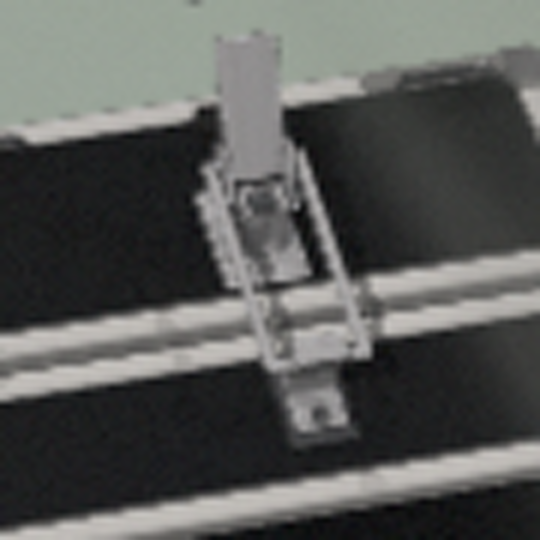

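```bash
python3 - <<'E'
from h import *; import pickle
im=cv2.imread("pics/w11f.png"); cv2.imwrite("pics/w11h.png",cv2.resize(im[130:310,240:330],None,fx=3.3,fy=3.3,interpolation=cv2.INTER_CUBIC))
cal=pickle.load(open("cal.pkl","rb")); cw=pickle.load(open("w11.pkl","rb"))
for dx in (0,-.002,-.004):
  for t in (1.0,1.1,1.2):
    e=[[dx-.066*np.cos(t),0,.154+.066*np.sin(t)]]
    print(dx,t,'wrist',proj(cw,c2w(C,e)).round(1),'scene',proj(cal['scene'],c2w(C,e)).round(1))
E
```

```text
0 1.0 wrist [[283.9 299.1]] scene [[311.4 146.3]]
0 1.1 wrist [[283.9 294.8]] scene [[312.1 146.9]]
0 1.2 wrist [[283.9 289.5]] scene [[312.9 147.9]]
-0.002 1.0 wrist [[283.9 301.4]] scene [[311.2 145.7]]
-0.002 1.1 wrist [[283.9 297.1]] scene [[311.9 146.3]]
-0.002 1.2 wrist [[283.9 291.9]] scene [[312.7 147.3]]
-0.004 1.0 wrist [[283.9 303.7]] scene [[310.9 145.1]]
-0.004 1.1 wrist [[283.9 299.4]] scene [[311.7 145.8]]
-0.004 1.2 wrist [[283.9 294.2]] scene [[312.5 146.7]]
```

View pics/w11h.png

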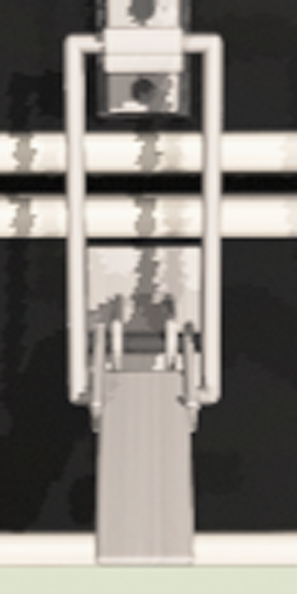

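```bash
cat > press.py <<'E'
from snap import *
px=-.002; r=.050
def Q(t,off=.002): 
    n=np.array([np.sin(t),0,np.cos(t)])
    return np.array([px-r*np.cos(t),0,.154+r*np.sin(t)])+n*off
T=np.array([.011,0,.008])
def go(t,off=.002,feed=.04): line_to(c2w(C,Q(t,off)+T)[0],feed=feed)
def force(k=3):
    F=[]
    for _ in range(k):
        F.append(f2c(current_wrist_force())); pause(.015)
    return np.mean(F,0)
E
python3 - <<'E' 2>/dev/null
from press import *
command_gripper(0.0,25); st()
P=Q(1.05,.012)+T; line_to(c2w(C,P+[0,0,.05])[0],feed=.15); line_to(c2w(C,P)[0],feed=.1); st()
f0=force(5); print('f0',f0.round(2))
np.save('f0.npy',f0)
off=.012
while off>-.004:
    off-=.002; go(1.05,off); F=force()-f0; print(round(off,3),F.round(1),w2c(current_position()).round(4),round(current_time(),2))
    if F[0]*.87+F[2]*.5>2.5: break
snap(12)
im=get_image('scene')[:,:,::-1]; cv2.imwrite("pics/s12.png",cv2.resize(im[120:220,250:370],None,fx=5,fy=5,interpolation=cv2.INTER_CUBIC))
E
```

```text
18.54 0.0001 F [-0.55  0.48 -0.29] P [0.03   0.     0.3001]
19.69 0.0001 F [ 0.1  -0.85  0.35] P [-5.000e-03 -1.000e-04  2.116e-01]
f0 [ 0.12 -0.24  0.36]
0.01 [-0.3  0.1 -0.6] [-7.100e-03 -1.000e-04  2.108e-01] 20.07
0.008 [-0.3  0.1  0.2] [-0.0091  0.      0.2093] 20.38
0.006 [-0.3  0.5 -0.5] [-0.0108  0.      0.2083] 20.68
0.004 [-0.   0.2 -0.5] [-0.0125  0.      0.2073] 20.98
0.002 [-0.5  0.5 -0.7] [-0.0142  0.      0.2063] 21.27
0.0 [ 0.3  0.6 -0.7] [-0.016  -0.      0.2053] 21.57
-0.002 [-0.2 -0.1 -0.3] [-0.0177 -0.      0.2043] 21.88
-0.004 [0.9 0.4 0.1] [-0.0191 -0.      0.2035] 22.18
```

View pics/s12.png

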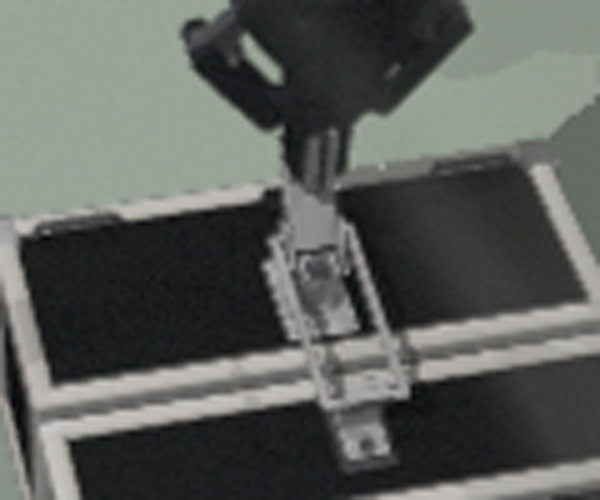

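View pics/w12f.png

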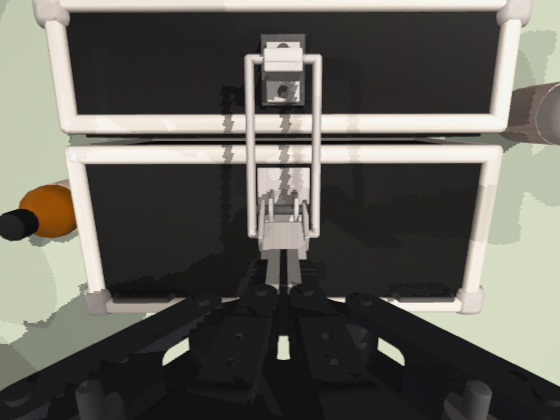

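```bash
python3 - <<'E' 2>/dev/null
from press import *
f0=np.load('f0.npy'); tc=1.05; off=-.004
while tc>0.42:
    tc-=.04 
    go(tc,off,feed=.03); F=force(2)-f0; p=w2c(current_position())
    n=np.array([np.sin(tc),0,np.cos(tc)]); print(round(tc,3),F.round(1),'Fn',round(F@n,1),p.round(4),'dev',((p-T-Q(tc,off))@n).round(4),round(current_time(),2))
    if np.linalg.norm(F)>15: break
im=get_image('scene')[:,:,::-1]; cv2.imwrite("pics/s13.png",cv2.resize(im[120:220,250:370],None,fx=5,fy=5,interpolation=cv2.INTER_CUBIC))
E
```

```text
1.01 [1.6 0.6 0.5] Fn 1.7 [-2.070e-02 -1.000e-04  2.025e-01] dev 0.0004 22.56
0.97 [ 2.2 -0.2  1.4] Fn 2.6 [-0.0224 -0.      0.2012] dev 0.0002 22.84
0.93 [ 2.2 -0.5  2.1] Fn 3.0 [-2.410e-02 -1.000e-04  1.998e-01] dev 0.0 23.12
0.89 [ 1.9 -0.6  3.7] Fn 3.8 [-0.0257 -0.      0.1984] dev -0.0001 23.41
0.85 [ 1.  -0.6  4. ] Fn 3.4 [-2.71e-02 -1.00e-04  1.97e-01] dev -0.0 23.69
0.81 [ 1.4 -0.7  4.2] Fn 3.9 [-0.0284 -0.      0.1956] dev 0.0001 23.98
0.77 [ 1.3 -0.6  4.6] Fn 4.2 [-2.97e-02 -1.00e-04  1.94e-01] dev 0.0001 24.26
0.73 [ 0.7 -0.5  4.6] Fn 3.9 [-0.031  -0.      0.1925] dev 0.0001 24.54
0.69 [ 1.3 -1.6  4.5] Fn 4.3 [-0.0322 -0.      0.1908] dev 0.0 24.82
0.65 [ 1.3 -0.2  4.3] Fn 4.2 [-3.340e-02 -1.000e-04  1.891e-01] dev -0.0001 25.11
0.61 [ 0.3 -0.1  5.4] Fn 4.6 [-0.0346 -0.      0.1872] dev -0.0003 25.39
0.57 [ 0.4 -1.2  3.7] Fn 3.4 [-0.0356 -0.      0.1854] dev -0.0004 25.68
0.53 [-0.1 -0.5  3.6] Fn 3.0 [-0.0365  0.      0.1835] dev -0.0004 25.96
0.49 [-0.3 -0.9  2.8] Fn 2.3 [-0.0372  0.      0.1817] dev -0.0003 26.24
0.45 [-0.2 -0.8  2.1] Fn 1.8 [-0.038   0.      0.1799] dev -0.0003 26.52
0.41 [-0.  -1.1  1.7] Fn 1.5 [-3.870e-02  1.000e-04  1.779e-01] dev -0.0004 26.81
```

View pics/s13.png

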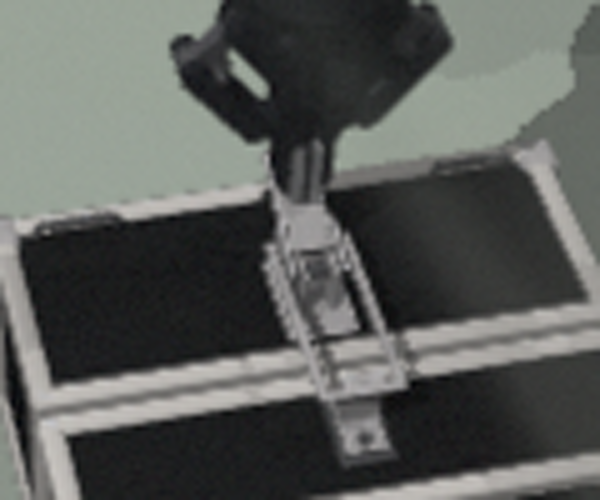

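```bash
python3 - <<'E' 2>/dev/null
from press import *
snap(14); im=cv2.imread("pics/w14f.png"); cv2.imwrite("pics/w14q.png",cv2.resize(im[20:220,180:380],None,fx=3,fy=3,interpolation=cv2.INTER_CUBIC))
E
```

View pics/w14q.png

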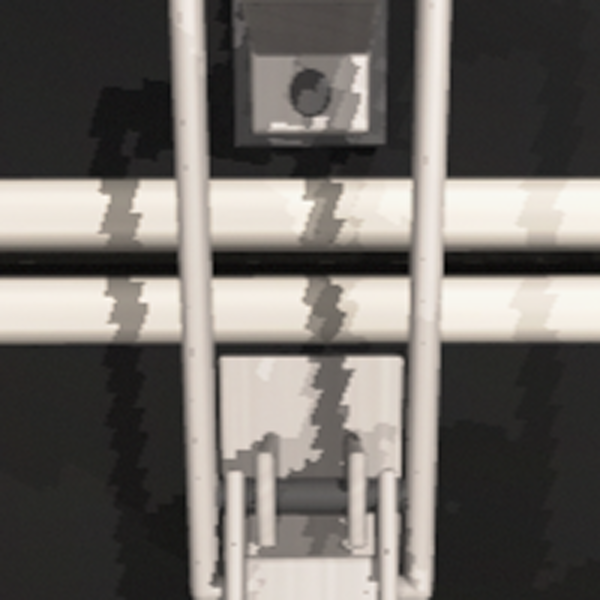

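```bash
python3 - <<'E'
import cv2
im=cv2.imread("pics/w14f.png"); cv2.imwrite("pics/w14r.png",cv2.resize(im[0:120,200:360],None,fx=5,fy=5,interpolation=cv2.INTER_CUBIC))
E
```

```text
(no output)
```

View pics/w14r.png

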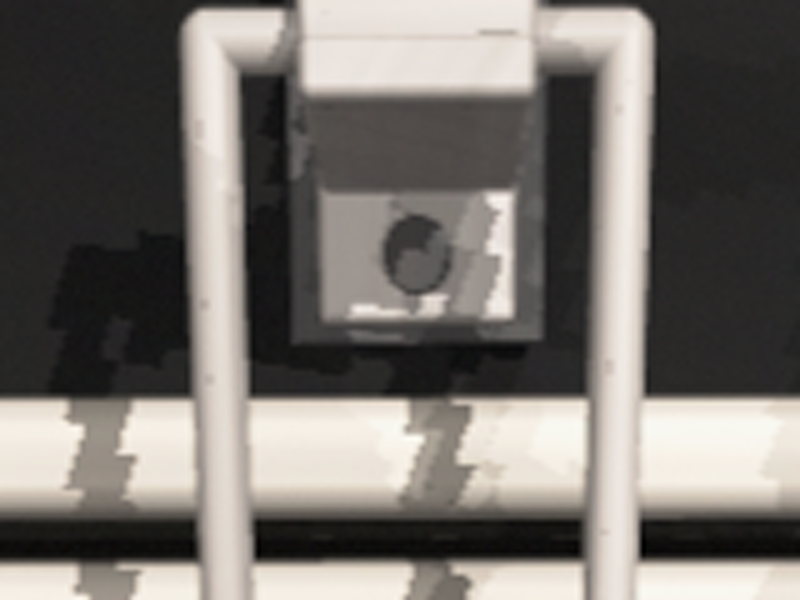

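Still hooked: the bar passes under the lip (rows 0–15, legs at columns 240 and 328) and the seam gap has narrowed. I'll carry on down to the stop.

```bash
python3 - <<'E' 2>/dev/null
from press import *
f0=np.load('f0.npy'); tc=.41; off=-.004
while tc>0.12:
    tc-=.03 
    go(tc,off,feed=.03); F=force(2)-f0; p=w2c(current_position())
    n=np.array([np.sin(tc),0,np.cos(tc)]); print(round(tc,3),F.round(1),'Fn',round(F@n,1),p.round(4),round(current_time(),2))
    if np.linalg.norm(F)>8: break
P=Q(tc,off)+T
z=P[2]; k=0
while z>P[2]-.016:
    z-=.0006; line_to(c2w(C,[P[0],0,z])[0],feed=.02); F=force(2)-f0; p=w2c(current_position())
    print('down',round(z,4),F.round(1),p.round(4),round(current_time(),2))
    if F[2]>9.5: break
for _ in range(5): pause(.1); print((f2c(current_wrist_force())-f0).round(1))
E
```

```text
0.38 [-0.3 -0.8  1. ] Fn 0.8 [-0.0391  0.      0.1766] 27.19
0.35 [ 0.4 -0.1  0.7] Fn 0.8 [-3.950e-02  1.000e-04  1.752e-01] 27.48
0.32 [0.2 0.2 0.1] Fn 0.2 [-3.990e-02  1.000e-04  1.737e-01] 27.76
0.29 [0.4 0.6 0. ] Fn 0.2 [-4.030e-02  1.000e-04  1.722e-01] 28.04
0.26 [-0.2  0.1  0.1] Fn -0.0 [-4.060e-02  1.000e-04  1.707e-01] 28.32
0.23 [-0.1  0.7  0.2] Fn 0.2 [-0.0407  0.      0.1693] 28.61
0.2 [-0.2 -0.1  0.3] Fn 0.2 [-0.0409  0.      0.1679] 28.89
0.17 [ 0.1 -0.1 -0.9] Fn -0.9 [-0.041   0.      0.1664] 29.18
0.14 [-0.   0.7 -0.4] Fn -0.4 [-0.0411  0.      0.1649] 29.46
0.11 [-0.4  0.1 -0.1] Fn -0.2 [-0.0412  0.      0.1635] 29.74
down 0.1629 [-2.1  0.7  4. ] [-0.0411 -0.      0.1633] 30.02
down 0.1623 [-4.2  1.8  7.1] [-0.0411 -0.      0.1633] 30.31
down 0.1617 [-5.1  1.2 11. ] [-0.0411 -0.      0.1633] 30.59
[-5.2  1.5 11.8]
[-5.1  0.6 11.1]
[-5.2  0.9 11.2]
[-4.8  1.  10.7]
[-5.6  1.1 10.6]
```

```bash
python3 - <<'E' 2>/dev/null
from press import *
pause(.3); st()
line_to(c2w(C,[-.043,0,.20])[0],feed=.06); st()
line_to(c2w(C,[.01,0,.30])[0],feed=.15); st()
snap(15); im=cv2.imread("pics/w15f.png"); cv2.imwrite("pics/w15q.png",cv2.resize(im[60:300,180:390],None,fx=2.5,fy=2.5,interpolation=cv2.INTER_CUBIC))
for n,(x0,y0) in {'scene':(240,130),'top':(140,140)}.items():
    im=get_image(n)[:,:,::-1]; cv2.imwrite(f"pics/{n}15f.png",im)
    w,h=(160,110) if n=='scene' else (250,190)
    cv2.imwrite(f"pics/{n}15.png",cv2.resize(im[y0:y0+h,x0:x0+w],None,fx=5 if n=='scene' else 3,fy=5 if n=='scene' else 3,interpolation=cv2.INTER_CUBIC))
E
```

```text
31.39 0.0 F [-5.86  1.32 11.  ] P [-0.0411  0.      0.1633]
32.18 -0.0002 F [-0.46 -0.3   0.61] P [-0.0432  0.      0.1998]
33.09 -0.0 F [-1.33 -0.67  0.11] P [9.200e-03 1.000e-04 2.988e-01]
```

View pics/w15q.png

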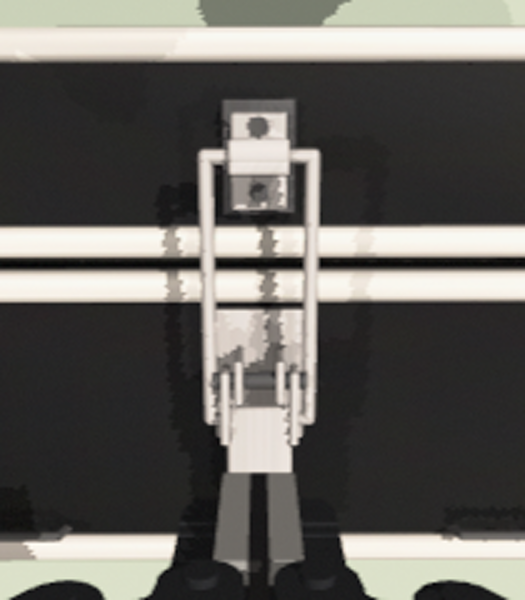

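View pics/scene15.png

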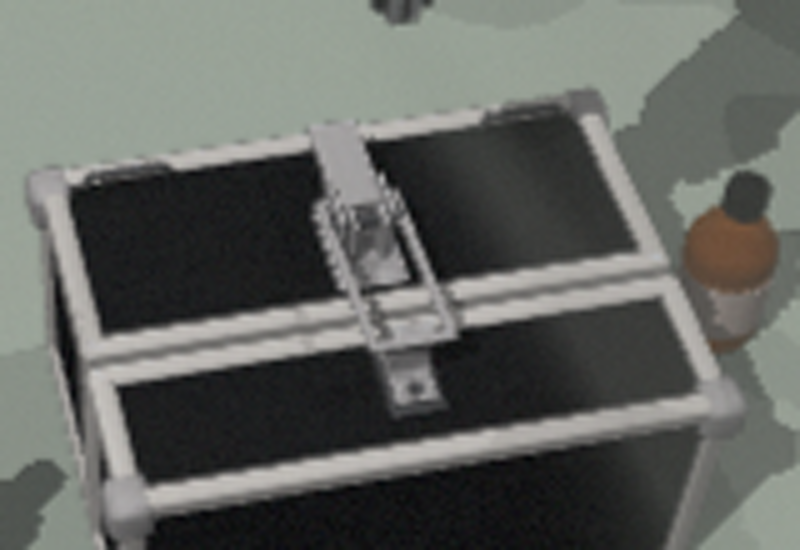

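View pics/w15f.png

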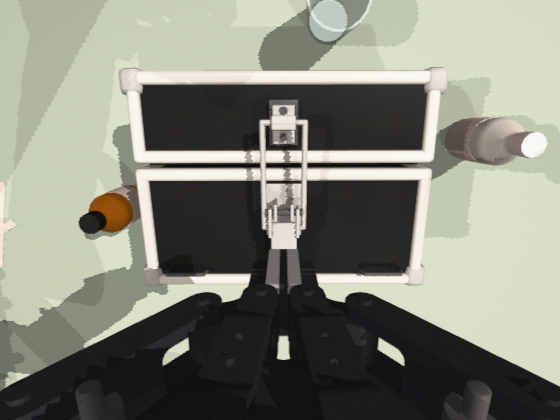

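```bash
python3 - <<'E'
from h import *; import pickle
from scipy.signal import find_peaks
cal=pickle.load(open("cal.pkl","rb"))
for t in (0,.06,.2,.4): 
    e=[[-.002-.066*np.cos(t),0,.154+.066*np.sin(t)]]; print(t,proj(cal['scene'],c2w(C,e)).round(1))
for k in (1,11,14,15):
    f=f"pics/w{k}f.png" if k>1 else "pics/w1.png"
    g=cv2.imread(f).mean(2); c=pickle.load(open(f"w{k}.pkl","rb"))
    for col in (210,350):
        pr=g[:,col-3:col+4].mean(1)
        xs=np.linspace(.02,.14,1201)
        uv=np.array([proj(c,c2w(C,[x,0,.13]))[0] for x in xs])
        # edges by half-level crossing 110, mapped to case x at z=.13
        cr=[]
        for r in range(50,int(uv[0,1])):
            a,b=pr[r]-120,pr[r+1]-120
            if a*b<0:
                rr=r+a/(a-b)
                cr.append((round(float(np.interp(-rr,-uv[:,1],xs))*1000,2),'+' if b>a else '-'))
        print(k,col,cr)
E
```

```text
0 [[306.3 154.2]]
0.06 [[306.4 153.1]]
0.2 [[306.8 150.6]]
0.4 [[307.5 147.9]]
1 210 [(112.58, '-'), (54.99, '+'), (43.44, '-'), (36.36, '+'), (23.6, '-')]
1 350 [(113.14, '-'), (55.58, '+'), (43.75, '-'), (37.1, '+'), (24.22, '-')]
11 210 [(112.01, '-'), (54.5, '+'), (42.89, '-'), (36.13, '+'), (23.67, '-')]
11 350 [(112.29, '-'), (55.01, '+'), (43.32, '-'), (36.33, '+'), (23.77, '-')]
14 210 [(51.24, '+'), (40.15, '-'), (34.64, '+'), (23.49, '-')]
14 350 [(51.41, '+'), (40.1, '-'), (34.84, '+'), (23.55, '-')]
15 210 [(109.73, '-'), (51.91, '+'), (40.44, '-'), (35.59, '+'), (23.42, '-')]
15 350 [(109.9, '-'), (52.29, '+'), (40.62, '-'), (35.8, '+'), (23.92, '-')]
```

```bash
python3 - <<'E'
from cell import *
print(current_time()); sign_off(); print(current_time())
E
```

```text
33.2417
the job is handed in; nothing more can be done
the job is handed in; nothing more can be done
```

The latch is closed and I handed the job in at 33.2 s of the 72 s allowed; no verdict is reported.

**What I did**
- **Hooking:** I pinched the loop behind its bar and lowered the bar beyond the lip. I drew it back under the lip until it met the post, with about 5 N above the drag force.
- **Pressing:** I released the loop and pressed the lever down with closed fingers. Resistance peaked at about 5 N. It went past centre onto its stop, where I leaned on it with 11–12 N for about 1 s before backing clear.

**Last checks**
- **Lever:** it looks home in the pictures. The handle end sits within about 1 pixel of where it should be at 0 rad. The stop was firm.
- **Bar:** it is still under the lip in the last wrist picture.
- **Lid:** the seam closed by about 2.6 mm, which puts the lid at about 0.032 rad against the limit of 0.045. This comes from pictures only.
- **Bystanders:** the bottles and beaker look unmoved, and the gripper was about 15 cm clear of the case top. I did not measure the bottle positions.

**What disagreed**
- **Grip on the loop:** when the fingers closed, the loop settled about 8 mm from where I had planned to hold it. I corrected for this from the wrist pictures.
- **Case position:** the cameras differed by about 4 mm on where the case lay along its length. I used a middle value and then felt for the contacts.
- **Draw-back:** the first attempt stopped after 1 mm on a passing force spike. I repeated it in 1 mm steps.

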